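# Load the chestnut soaking tub

## Task

Pour the chestnuts from both scoops into the copper tub without touching them with the gripper: bring the scoop's lip low over the tub, within about 5 cm of its rim, before tipping so that none bounce out, and stand both empty scoops upright back on their wooden board. When all the chestnuts are in, close the tub with the red cover, down the guide post until it lies flat on the rim, then thread all the ring weights that are there onto the post, larger below smaller, each fully home on the one beneath. Leave the other things on the counter alone.

Things in the scene. Friction and masses are not known exactly. Their poses are not given: they have to be found in the camera images.
- tub: round copper soaking tub fixed on the counter: outer diameter 176 mm, inner about 164 mm, 70 mm high (rim at z = 70 mm of its frame), floor 6 mm thick. Origin: centre of its underside, z up. A fixed steel guide post, 18 mm diameter, stands on its axis with its top at z = 148 mm.
- cover: loose cover, 0.35 kg: a red disc 186 mm in diameter and 6 mm thick with a pale wooden hub on top, 50 mm in diameter, from z = 6 to 28 mm, and a 24 mm bore right through. Origin: centre of its underside on the bore axis, z up. Grip it by the hub. When home it lies flat on the tub rim with the post through it.
- weight_large: loose steel ring weight, dark, outer diameter 66 mm, bore 24 mm, 16 mm high, 0.36 kg (varies). Origin: centre of its underside on the bore axis, z up. May be absent (None).
- weight_medium: loose brass ring weight, outer diameter 56 mm, bore 24 mm, 16 mm high, 0.24 kg (varies). Origin: centre of its underside on the bore axis, z up. May be absent (None).
- weight_small: loose green-enamelled ring weight, outer diameter 46 mm, bore 24 mm, 16 mm high, 0.15 kg (varies). Origin: centre of its underside on the bore axis, z up. May be absent (None).
- board: wooden scoop board fixed on the counter, 220 mm (x) by 200 mm (y), 14 mm thick, flat top. Origin: centre of its underside, z up.
- scoop_blue: blue metal scoop, loose, 0.2 kg. Origin: centre of its floor's underside; +x to the pouring lip, z up. Floor x -46 to 46, y -32 to 32 mm, 4 mm thick; back and side walls 3 mm thick, up to z = 42 mm; the front is an open ramp rising 25 degrees to the lip, between the side walls. Holds nut_a1 to nut_a3 (those present). Starts on the board, lip roughly to the board's +y.
- scoop_white: white metal scoop, loose, 0.2 kg. Origin: centre of its floor's underside; +x to the pouring lip, z up. Floor x -46 to 46, y -32 to 32 mm, 4 mm thick; back and side walls 3 mm thick, up to z = 42 mm; the front is an open ramp rising 25 degrees to the lip, between the side walls. Holds nut_b1 to nut_b3 (those present). Starts on the board, lip roughly to the board's +y.
- scoop_blue_lip (a point): middle of the blue scoop's pouring lip edge, at x = 100, z = 30 mm in the scoop's frame, axes as the scoop's. Chestnuts start to roll out once the scoop is tipped lip-down by more than about 25 degrees; at 65 to 75 degrees it empties.
- scoop_blue_grip (a point): point on the blue scoop's dark wooden grip tab, at x = -60, z = 70 mm in the scoop's frame, axes as the scoop's. The tab stands over the back wall: 12 mm thick across y, x -83 to -37 mm, z 34 to 90 mm; pinch it across y from above or with the hand tilted.
- scoop_white_lip (a point): middle of the white scoop's pouring lip edge, at x = 100, z = 30 mm in the scoop's frame, axes as the scoop's. Chestnuts start to roll out once the scoop is tipped lip-down by more than about 25 degrees; at 65 to 75 degrees it empties.
- scoop_white_grip (a point): point on the white scoop's dark wooden grip tab, at x = -60, z = 70 mm in the scoop's frame, axes as the scoop's. The tab stands over the back wall: 12 mm thick across y, x -83 to -37 mm, z 34 to 90 mm; pinch it across y from above or with the hand tilted.
- nut_a1: round chestnut, a brown ball of 32 mm diameter with a pale base, 20 g, rolls freely; origin at its centre. Starts in the blue scoop; may be absent (None) unless its number is 1.
- nut_a2: round chestnut, a brown ball of 32 mm diameter with a pale base, 20 g, rolls freely; origin at its centre. Starts in the blue scoop; may be absent (None) unless its number is 1.
- nut_a3: round chestnut, a brown ball of 32 mm diameter with a pale base, 20 g, rolls freely; origin at its centre. Starts in the blue scoop; may be absent (None) unless its number is 1.
- nut_b1: round chestnut, a brown ball of 32 mm diameter with a pale base, 20 g, rolls freely; origin at its centre. Starts in the white scoop; may be absent (None) unless its number is 1.
- nut_b2: round chestnut, a brown ball of 32 mm diameter with a pale base, 20 g, rolls freely; origin at its centre. Starts in the white scoop; may be absent (None) unless its number is 1.
- nut_b3: round chestnut, a brown ball of 32 mm diameter with a pale base, 20 g, rolls freely; origin at its centre. Starts in the white scoop; may be absent (None) unless its number is 1.
- syrup_bottle: amber syrup bottle, 60 mm diameter, 170 mm high; loose bystander, leave alone. Origin: centre of its underside.
- sugar_jar: white sugar jar, 72 mm diameter, 100 mm high; loose bystander, leave alone. Origin: centre of its underside.
- spatula: spatula lying flat, 280 mm long; loose bystander, leave alone. Origin: centre of its underside.
- brush: brush lying flat, 180 mm long; loose bystander, leave alone. Origin: centre of its underside.
- cup: blue tea cup, 72 mm diameter, 75 mm high; loose bystander, leave alone. Origin: centre of its underside.

How it is judged:
On the way, in this order (a step that is already met when the one before it is completed fails the run):
1. all the chestnuts lie in the tub (horizontal distance between each of nut_a1, nut_a2, nut_a3, nut_b1, nut_b2, nut_b3 and tub below 0.082 m and z of nut_a1 in the frame of tub between 0.015 and 0.062 m and z of nut_a2 in the frame of tub between 0.015 and 0.062 m and z of nut_a3 in the frame of tub between 0.015 and 0.062 m and z of nut_b1 in the frame of tub between 0.015 and 0.062 m and z of nut_b2 in the frame of tub between 0.015 and 0.062 m and z of nut_b3 in the frame of tub between 0.015 and 0.062 m), for 0.3 s.
2. the cover lies home on the tub rim with the chestnuts inside (all of step 1 and horizontal distance between cover and tub below 0.008 m and z of cover in the frame of tub between 0.066 and 0.074 m and angle between cover's own z axis and vertical below 0.05 rad), for 0.2 s.
At the end, for the whole second after the job is handed in: All chestnuts in the tub below its rim; cover flat on the rim, weights on the post above it, larger below smaller, no gaps (each within 8 mm of the axis, 4 mm in height; cover within 0.05 rad); both scoops upright (0.1 rad) on the board, origins over it; all at rest (all of step 2 and horizontal distance between weight_large and cover below 0.008 m and z of weight_large in the frame of cover between 0.024 and 0.032 m and ((horizontal distance between weight_medium and weight_large below 0.008 m and z of weight_medium in the frame of weight_large between 0.012 and 0.02 m) or (horizontal distance between weight_medium and cover below 0.008 m and z of weight_medium in the frame of cover between 0.024 and 0.032 m)) and ((horizontal distance between weight_small and weight_medium below 0.008 m and z of weight_small in the frame of weight_medium between 0.012 and 0.02 m) or (horizontal distance between weight_small and weight_large below 0.008 m and z of weight_small in the frame of weight_large between 0.012 and 0.02 m) or (horizontal distance between weight_small and cover below 0.008 m and z of weight_small in the frame of cover between 0.024 and 0.032 m)) and horizontal distance between each of weight_large, weight_medium, weight_small and tub below 0.008 m and angle between each of scoop_blue, scoop_white's own z axis and vertical below 0.1 rad and z of scoop_blue in the frame of board between 0.008 and 0.02 m and x of scoop_blue in the frame of board between -0.11 and 0.11 m and y of scoop_blue in the frame of board between -0.1 and 0.1 m and linear speed of each of scoop_blue, scoop_white, weight_large, weight_medium, weight_small, cover below 0.03 m/s and z of scoop_white in the frame of board between 0.008 and 0.02 m and x of scoop_white in the frame of board between -0.11 and 0.11 m and y of scoop_white in the frame of board between -0.1 and 0.1 m); the robot touches nothing.
It fails at once if a chestnut is touched by the gripper fingers (contact force between any of nut_a1, nut_a2, nut_a3, nut_b1, nut_b2, nut_b3 and the fingers above 0.5 N).
It fails at once if a chestnut leaves its scoop high above the tub (its centre more than 90 mm above the level of the tub rim while outside the scoop it lay in) ((height (world z) of nut_a1 above 0.16 m and distance between nut_a1 and scoop_blue above 0.13 m) or (height (world z) of nut_a2 above 0.16 m and distance between nut_a2 and scoop_blue above 0.13 m) or (height (world z) of nut_a3 above 0.16 m and distance between nut_a3 and scoop_blue above 0.13 m) or (height (world z) of nut_b1 above 0.16 m and distance between nut_b1 and scoop_white above 0.13 m) or (height (world z) of nut_b2 above 0.16 m and distance between nut_b2 and scoop_white above 0.13 m) or (height (world z) of nut_b3 above 0.16 m and distance between nut_b3 and scoop_white above 0.13 m)).
It fails at once if a bystander (syrup bottle, sugar jar, spatula, brush, cup) is moved more than 50 mm (distance of any of syrup_bottle, sugar_jar, spatula, brush, cup from where it was at the start of the episode above 0.05 m).
Of weight_large, weight_medium, weight_small only 1 to 3 are there at a start; the rules pass over those that are not, and their reading is None.
Of nut_a2, nut_a3, nut_b2, nut_b3 only 1 to 4 are there at a start; the rules pass over those that are not, and their reading is None.
At some moment in a run one of weight_large, weight_medium, weight_small, cover may be knocked a few centimetres aside while the robot is not near it.
It also fails if it takes over 210 s, if anything falls off the work surface, if the arm or the gripper's body presses on something with over 40 N, if the wrist force passes 120 N, or if a joint passes its speed limit or range.

## Robot

A 7-joint arm with a two-finger parallel gripper is mounted at the origin on the work surface. World frame = base frame: x ahead of the robot, y to its left, z up, the work surface at z = 0. Lengths are in m, angles in rad, forces in N, time in s.
With the tool pointing down it reaches from about 0.4 to 0.85 m from the base axis. Payload 10.4 kg.
Tool frame: the origin (TCP) lies between the finger pads; the fingertips stand 19 mm ahead of it and the grasp point (between the pads) is the TCP; z points along the fingers, y is the direction in which the jaws open and shut (so a half turn about z gives the same grasp; the last joint's range is limited). The gripper opens to 85 mm and grips with 20 to 120 N. Pads are 22 mm wide; open, the fingers measure 114 mm over their backs; the gripper's body (76 mm by 85 mm) begins 54 mm behind the grasp point. The pads swing forward as they close: fully open they stand 13 mm farther back than shut.
Start: joints at [1.127, 0.332, -0.065, 1.46, 0.022, 1.35, -0.088], TCP at [0.255, -0.57, 0.25] pointing down, gripper open.
Joint ranges: [-2.6, 2.6], [-0.5, 2.12], [-1.47, 1.34], [0.16, 2.42], [-1.27, 4.41], [0.06, 2.06], [-2.6, 2.6]. Speed limits (rad/s): [2.22, 2.22, 2.79, 2.79, 3.14, 3.14, 3.14].

## Interface

Orientations are given as a unit quaternion [x, y, z, w].
In Python, from workcell import manip gives the robot as it stands.
- The arm moves only by the shell command python3 -m jog 'ROWS' [FORCE]. ROWS is JSON, a list of rows, each an object with "offset": the shift along the tool's x, y, z as a fraction of full scale, a list of three; "rotation": the turn, a rotation vector about the tool's x, y, z as a fraction of full scale, a list of three; "fingers": the opening, from -1 (shut) to 1 (fully open), so that 0 is half open. A call has 1 to 8 rows; each row shifts and turns the commanded pose from where the row before left it, along the tool's axes as they then stand; what a row does not reach is not made up. Full scale, the value 1, is 0.15 m for a shift and 2 rad for a turn. A row lasts 1/8 s, in which the tool goes at most 62.5 mm and 10.7 degrees, less where a joint would pass 70% of its speed; a pose out of reach is approached as far as the arm can. A call with a number of a shift or a turn outside -1 to 1 is refused whole. A call with a gripper value outside its range is refused whole. The fingers move at their own pace and stop on an object; FORCE is the grip in N (left out, the last holds). Time passes only in rows, so rows that do not move let the fingers close. It gives the time, the measured TCP pose, the force and the opening at its end, in the units of the state.
- manip.get_obs(): the state, without advancing time (a new reading comes with each control period).
- manip.camera(name): name is "scene" or "top" or "wrist"; returns the picture (400x640x3 uint8, red, green, blue); there is no depth.
- manip.camera_info(name): a dict with "mtx" (3x3 intrinsics, pixels), "D" ([k1, k2, p1, p2, k3] as OpenCV has them; the pictures are not rectified), "xyz" and "rotation" of the camera in the world. Camera axes: x right, y down, z forward; pixel columns grow to the right and rows downward; lengths in m; the calibration is good to about 2 mm. A picture is of the moment at which its call begins: read the wrist's pose just before it. camera_info takes no time and is no camera call; for the wrist camera it gives the pose at the moment of the call.
- manip.hand_in(): hands the job in, once; it reports no verdict.
Trained networks look in the newest picture that a camera, given by its name, has taken for a name from the list of things; names that differ only in an ending like _2 or _b are one class to them, and where a whole thing is asked for, a point or a joint stands for the part that bears it (a point fixed in the world has none). Each returns a list of dicts, best first, with "conf" (0 to 1); they miss things now and then, are a little off and sometimes report something else, mostly with a low value. They report only what shows in the picture. A call takes as long as a camera call.
- manip.recognise(camera, query): "bbox" ([left, top, right, bottom] in pixels, round what is visible of it).
The state is a dict: "clock": time; "joint_pos": joint angles; "joint_velocities": joint speeds; "tau": joint torques, N m; "position": TCP position; "ee_rot": TCP orientation; "ft_force": force on the tool from outside, world axes, zero at the start; "torque": the same for the moment, N m; "grip_width": opening from 0.0 (shut) to 1.0 (fully open).
Only numpy, scipy, OpenCV 4.12 (cv2) and the standard library are available. Lean on these libraries where they do the work, as an engineer would, in place of code of your own. Each camera call takes 0.05 s, during which the arm holds its last target. There are 200 camera calls.

## Working session

There is one attempt and no reset: what is moved stays moved. The work goes in short steps, Python scripts to look and compute and a shell command to move; the robot and the scene stay as the last step left them, time stands still between calls to the robot, and variables do not carry over. Pictures are saved under pics/ and viewed, about 12 in all and at most 16, crops included, and the job is handed in when it is done.

```bash
ls; mkdir -p pics; python3 - <<'E'
from workcell import manip
import cv2
o=manip.get_obs(); print(o)
for c in("top","scene"):
    im=manip.camera(c); cv2.imwrite(f"pics/{c}0.png",im[:,:,::-1])
    i=manip.camera_info(c); print(c,i)
for c in("top","scene"):
  for q in["tub","cover","weight_large","weight_medium","weight_small","board","scoop_blue","scoop_white","nut_a1"]:
    print(c,q,[(d["bbox"],round(d["conf"],2)) for d in manip.recognise(c,q)][:6])
E
```

```text
pics
{'clock': 0.0, 'joint_pos': array([ 1.12738767,  0.33288215, -0.06469467,  1.46096119,  0.02159313,
        1.34990506, -0.08851749]), 'joint_velocities': array([ 0.00190364, -0.00184421,  0.00045511,  0.00070897, -0.00160309,
        0.00037013, -0.00077581]), 'tau': array([ 4.09001022e-04, -6.25449300e+01,  4.89083177e-02, -3.91602731e+01,
        1.61320885e-02,  1.00248758e-02, -2.97066435e-06]), 'position': array([ 0.25515953, -0.57014875,  0.24949999]), 'ee_rot': array([ 9.77946561e-01,  2.08853991e-01, -1.83528306e-04, -7.06836732e-04]), 'ft_force': array([ 0.92806125, -0.09666552, -1.33490924]), 'torque': array([-0.05271383,  0.0127583 , -0.02952479]), 'grip_width': 0.9954467862191589}
top {'mtx': array([[380.22000862,   0.        , 322.02383321],
       [  0.        , 380.22000862, 195.89053056],
       [  0.        ,   0.        ,   1.        ]]), 'D': array([0.00274595, 0.        , 0.        , 0.        , 0.        ]), 'xyz': array([0.38367553, 0.03979209, 1.15223114]), 'rotation': array([ 0.71184573, -0.70045682,  0.04392355, -0.02658232])}
scene {'mtx': array([[446.
[... 953 characters left out ...]
2, 174.5], 0.53), ([440.3, 176.7, 452.8, 185.7], 0.44), ([284.1, 205.2, 300.0, 224.9], 0.18)]
scene tub [([323.8, 202.3, 382.5, 259.5], 0.79)]
scene cover [([348.3, 154.6, 402.9, 189.8], 0.91)]
scene weight_large [([284.9, 201.0, 306.7, 214.4], 0.58)]
scene weight_medium [([198.2, 252.6, 267.1, 292.4], 0.52), ([317.0, 187.8, 328.6, 201.0], 0.46)]
scene weight_small []
scene board [([198.1, 226.0, 278.7, 300.2], 0.76)]
scene scoop_blue [([200.3, 253.5, 269.3, 293.5], 0.81), ([194.4, 220.5, 255.5, 263.7], 0.74)]
scene scoop_white [([192.7, 221.5, 255.8, 263.1], 0.88), ([157.1, 201.2, 198.7, 244.7], 0.21)]
scene nut_a1 [([228.8, 270.9, 236.4, 280.0], 0.62), ([234.3, 264.9, 244.8, 274.0], 0.62)]
```

```bash
python3 - <<'E'
import cv2
im=cv2.imread("pics/top0.png"); cv2.imwrite("pics/top0c.png",cv2.resize(im[80:280,210:490],None,fx=2.8,fy=2.8,interpolation=cv2.INTER_CUBIC))
E
```

```text
(no output)
```

View pics/scene0.png

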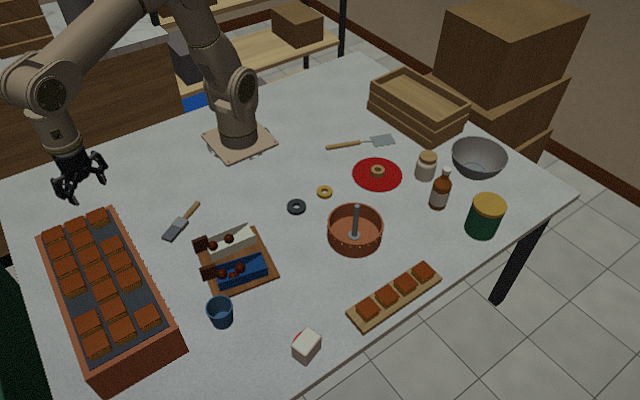

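View pics/top0c.png

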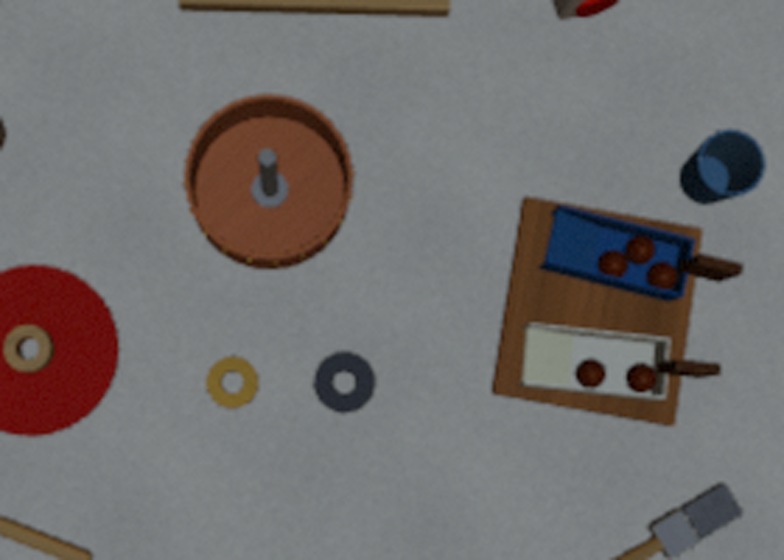

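```bash
cat > h.py <<'E'
from workcell import manip
import cv2, numpy as np
from scipy.spatial.transform import Rotation as R
from scipy.optimize import least_squares
def ray(c,uv,info=None):
    i=info or manip.camera_info(c)
    p=cv2.undistortPoints(np.float64(uv).reshape(-1,1,2),i["mtx"],i["D"])[:,0]
    return np.array(i["xyz"]),R.from_quat(i["rotation"]).apply(np.c_[p,np.ones(len(p))])
def onz(c,uv,z,info=None):
    o,d=ray(c,uv,info); return o+d*((z-o[2])/d[:,2])[:,None]
def proj(c,P,info=None):
    i=info or manip.camera_info(c)
    r=R.from_quat(i["rotation"]).inv()
    q=r.apply(np.atleast_2d(P)-i["xyz"])
    return cv2.projectPoints(q,np.zeros(3),np.zeros(3),i["mtx"],i["D"])[0][:,0]
def fit(c,model,uv,z,g,info=None):
    """planar pose x,y,yaw of thing with frame at height z"""
    i=info or manip.camera_info(c); model=np.float64(model);uv=np.float64(uv)
    f=lambda s:(proj(c,R.from_euler('z',s[2]).apply(model)+[s[0],s[1],z],i)-uv).ravel()
    s=least_squares(f,g,loss='soft_l1'); return s.x,np.abs(f(s.x)).reshape(-1,2).round(1).tolist()
E
python3 - <<'E'
from h import *
np.set_printoptions(precision=4,suppress=True)
F=lambda L:[[210+x/2.8,80+y/2.8] for x,y in L]
for n,p,z in[("tub",(268.5,181.5),.07),("cov",(28,348),.028),("med",(232,382),.016),("lrg",(345,382),.016),("cup",(722,167),.05)]:
    print(n,onz("top",F([p]),z))
b,e=fit("top",[[.11,.1,.014],[.11,-.1,.014],[-.11,-.1,.014],[-.11,.1,.014]],F([(526,198),(700,230),(674,425),(494,393)]),0,[.4,-.3,0]);print("board",b,e)
M=[[-.046,-.032,.042],[-.046,.032,.042],[-.037,0,.09],[-.083,0,.09],[.1,.032,.036],[.1,-.032,.036]]
for n,L in[("blue",[(693,240),(681,298),(688,263),(741,268),(542,268),(555,208)]),("white",[(670,338),(667,398),(662,367),(718,370),(524,387),(526,324)])]:
    print(n,fit("top",M,F(L),.014,[.45,-.3,1.57]))
print(R.from_quat(manip.get_obs()["ee_rot"]).as_matrix())
E
```

```text
tub [[0.6401 0.063  0.07  ]]
cov [[0.4664 0.3132 0.028 ]]
med [[0.4346 0.0988 0.016 ]]
lrg [[ 0.4365 -0.0217  0.016 ]]
cup [[ 0.6706 -0.4195  0.05  ]]
board [ 0.5185 -0.2961 -0.162 ] [[0.7, 0.8], [1.3, 0.6], [0.4, 0.8], [0.7, 0.4]]
blue (array([ 0.5688, -0.3312,  1.3581]), [[0.5, 0.2], [0.4, 0.1], [2.5, 1.2], [0.5, 0.7], [0.3, 0.2], [0.0, 0.5]])
white (array([ 0.4574, -0.3069,  1.4914]), [[0.9, 0.1], [1.2, 0.5], [4.2, 0.7], [0.5, 0.2], [0.5, 0.2], [0.4, 0.5]])
[[ 0.9127  0.4085  0.0001]
 [ 0.4085 -0.9127 -0.    ]
 [ 0.      0.     -1.    ]]
```

```bash
cat >> h.py <<'E'
def frame(yaw,al):
    """tool rotation: tool x along heading yaw, leaning al (tool z towards heading)"""
    x=np.array([np.cos(yaw),np.sin(yaw),0]);z=np.array([0,0,-1.])
    return R.from_matrix(np.c_[x,np.cross(z,x),z])*R.from_rotvec([0,al,0])
def go(p,rot):
    o=manip.get_obs();r=R.from_quat(o["ee_rot"]);d=np.array(p)-o["position"]
    f=lambda v:np.round(v,4).tolist()
    print("rot",f((r.inv()*rot).as_rotvec()/2),"shift now",f(r.inv().apply(d)/.15),"shift after rot",f(rot.inv().apply(d)/.15),"mm",f(d*1000))
E
python3 - <<'E'
from h import *
print(onz("scene",[(110,207),(187,350),(95,385),(38,240)],.06))
r=frame(1.358,0); g=np.array([.5557,-.392,.086]);
rr=frame(1.358,.7); go(g-.12*rr.apply([0,0,1]),r); print(g-.12*rr.apply([0,0,1]))
E
```

```text
[[ 0.13574824 -0.53500306  0.06      ]
 [ 0.72814388 -0.53288028  0.06      ]
 [ 0.68330762 -0.74376843  0.06      ]
 [ 0.14707911 -0.75377744  0.06      ]]
rot [0.0, -0.0, -0.4686] shift now [2.0085, 0.1474, 0.4838] shift after rot [1.0704, 1.7059, 0.4837] mm [284.0288, 102.8944, -72.5573]
[ 0.53937341 -0.46756242  0.17778106]
```

```bash

python3 -m jog '[{"offset":[0.33,0.025,0],"rotation":[0,0,0],"fingers":0.1},{"offset":[0.33,0.025,0],"rotation":[0,0,0],"fingers":0.1},{"offset":[0.33,0.025,0],"rotation":[0,0,0],"fingers":0.1},{"offset":[0.33,0.025,0],"rotation":[0,0,0],"fingers":0.1},{"offset":[0.33,0.025,0],"rotation":[0,0,0],"fingers":0.1},{"offset":[0.33,0.025,0],"rotation":[0,0,0],"fingers":0.1}]'
python3 -m jog '[{"offset":[0,0,0],"rotation":[0,0,-0.078],"fingers":0.1},{"offset":[0,0,0],"rotation":[0,0,-0.078],"fingers":0.1},{"offset":[0,0,0],"rotation":[0,0,-0.078],"fingers":0.1},{"offset":[0,0,0],"rotation":[0,0,-0.078],"fingers":0.1},{"offset":[0,0,0],"rotation":[0,0,-0.078],"fingers":0.1},{"offset":[0,0,0],"rotation":[0,0,-0.078],"fingers":0.1}]'
python3 -m jog '[{"offset":[0,0,0],"rotation":[0,0.0875,0],"fingers":0.1},{"offset":[0,0,0],"rotation":[0,0.0875,0],"fingers":0.1},{"offset":[0,0,0],"rotation":[0,0.0875,0],"fingers":0.1},{"offset":[0,0,0],"rotation":[0,0.0875,0],"fingers":0.1},{"offset":[0,0,0],"rotation":[0,0,0],"fingers":0.1},{"offset":[0,0,0],"rotation":[0,0,0],"fingers":0.1}]'
python3 - <<'E'
from h import *
rr=frame(1.358,.7); g=np.array([.5557,-.392,.086]); go(g-.12*rr.apply([0,0,1]),rr); print(manip.get_obs()["joint_pos"].round(2))
E
```

```text
clock: 1.75
position: [0.537, -0.4691, 0.2504]
ee_rot: [0.978, 0.209, 0.0, 0.0]
ft_force: [-0.1, -0.4, 0.2]
grip_width: 0.552
clock: 2.5
position: [0.5356, -0.4698, 0.2503]
ee_rot: [0.777, 0.63, -0.0, -0.0]
ft_force: [0.0, 1.0, -0.6]
grip_width: 0.554
clock: 3.25
position: [0.5363, -0.4692, 0.251]
ee_rot: [0.731, 0.59, 0.266, -0.214]
ft_force: [1.0, 1.1, 1.2]
grip_width: 0.55
rot [0.0007, 0.0014, 0.0003] shift now [-0.3023, 0.0168, 0.384] shift after rot [-0.3033, 0.0175, 0.3831] mm [3.0339, 1.6194, -73.2688]
[ 1.06  0.91 -0.43  0.77 -0.27  1.87  0.47]
```

```bash

python3 -m jog '[{"offset":[-0.1,0.006,0.13],"rotation":[0,0,0],"fingers":0.1},{"offset":[-0.1,0.006,0.13],"rotation":[0,0,0],"fingers":0.1},{"offset":[-0.1,0.006,0.13],"rotation":[0,0,0],"fingers":0.1},{"offset":[0,0,0],"rotation":[0,0,0],"fingers":0.1},{"offset":[0,0,0],"rotation":[0,0,0],"fingers":0.1}]'
python3 - <<'E'
from h import *
im=manip.camera("wrist"); cv2.imwrite("pics/w1.png",im[:,:,::-1])
g=np.array([.5557,-.392,.086])
print(proj("wrist",g),manip.camera_info("wrist"))
E
```

```text
clock: 3.88
position: [0.5394, -0.4671, 0.1781]
ee_rot: [0.731, 0.59, 0.267, -0.214]
ft_force: [0.3, -0.6, 0.5]
grip_width: 0.546
[[319.40714203 202.56574107]] {'mtx': array([[275.94376591,   0.        , 319.93049725],
       [  0.        , 275.94376591, 202.06994819],
       [  0.        ,   0.        ,   1.        ]]), 'D': array([-0.04436334,  0.        ,  0.        ,  0.        ,  0.        ]), 'xyz': array([ 0.53512533, -0.48774086,  0.32060356]), 'rotation': array([ 0.97477789, -0.1042924 ,  0.0216608 , -0.19611726])}
```

View pics/w1.png

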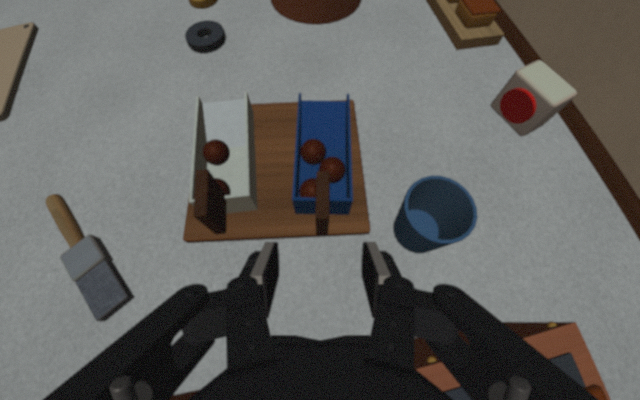

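```bash

python3 -m jog '[{"offset":[0,0.004,0.16],"rotation":[0,0,0],"fingers":0.1},{"offset":[0,0.004,0.16],"rotation":[0,0,0],"fingers":0.1},{"offset":[0,0.004,0.16],"rotation":[0,0,0],"fingers":0.1},{"offset":[0,0,0.16],"rotation":[0,0,0],"fingers":0.1},{"offset":[0,0,0.16],"rotation":[0,0,0],"fingers":0.1},{"offset":[0,0,0],"rotation":[0,0,0],"fingers":0.1}]' 80
python3 -m jog '[{"offset":[0,0,0],"rotation":[0,0,0],"fingers":-0.4},{"offset":[0,0,0],"rotation":[0,0,0],"fingers":-0.6},{"offset":[0,0,0],"rotation":[0,0,0],"fingers":-1},{"offset":[0,0,0],"rotation":[0,0,0],"fingers":-1},{"offset":[0,0,0],"rotation":[0,0,0],"fingers":-1},{"offset":[0,0,0],"rotation":[0,0,0],"fingers":-1}]' 80

```

```text
clock: 4.68
position: [0.5574, -0.3907, 0.0848]
ee_rot: [0.731, 0.59, 0.267, -0.216]
ft_force: [0.3, -0.6, -0.2]
grip_width: 0.549
clock: 5.42
position: [0.5573, -0.3929, 0.0858]
ee_rot: [0.732, 0.589, 0.267, -0.214]
ft_force: [-0.8, -3.1, 6.1]
grip_width: 0.13
```

```bash

python3 -m jog '[{"offset":[0.03,0,-0.036],"rotation":[0,0,0],"fingers":-1},{"offset":[0.06,0,-0.07],"rotation":[0,0,0],"fingers":-1},{"offset":[0.08,0,-0.095],"rotation":[0,0,0],"fingers":-1},{"offset":[0.08,0,-0.095],"rotation":[0,0,0],"fingers":-1},{"offset":[0.05,0,-0.06],"rotation":[0,0,0],"fingers":-1},{"offset":[0.02,0,-0.025],"rotation":[0,0,0],"fingers":-1},{"offset":[0,0,0],"rotation":[0,0,0],"fingers":-1}]'
cat >> h.py <<'E'
def pour(th,lip,yaw=1.358,al=.7,g=(-.162,.042)):
    h=np.array([np.cos(yaw),np.sin(yaw),0]);c,s=np.cos(th),np.sin(th)
    p=np.array(lip)+h*(g[0]*c+g[1]*s)+[0,0,-g[0]*s+g[1]*c]
    go(p,frame(yaw,al-th))
E
python3 - <<'E'
from h import *
pour(0,[.630,.016,.118])
E
```

```text
clock: 6.3
position: [0.5571, -0.3921, 0.1594]
ee_rot: [0.731, 0.59, 0.267, -0.215]
ft_force: [0.7, -0.2, -2.9]
grip_width: 0.135
rot [0.0004, 0.0001, -0.0005] shift now [1.2888, -0.1013, 1.0802] shift after rot [1.2887, -0.0992, 1.0805] mm [38.7331, 249.7124, 0.5596]
```

```bash

python3 -m jog '[{"offset":[0.026,-0.002,0.022],"rotation":[0,0,0],"fingers":-1},{"offset":[0.064,-0.005,0.054],"rotation":[0,0,0],"fingers":-1},{"offset":[0.103,-0.008,0.086],"rotation":[0,0,0],"fingers":-1},{"offset":[0.129,-0.01,0.108],"rotation":[0,0,0],"fingers":-1},{"offset":[0.129,-0.01,0.108],"rotation":[0,0,0],"fingers":-1},{"offset":[0.129,-0.01,0.108],"rotation":[0,0,0],"fingers":-1},{"offset":[0.129,-0.01,0.108],"rotation":[0,0,0],"fingers":-1},{"offset":[0.129,-0.01,0.108],"rotation":[0,0,0],"fingers":-1}]'
python3 -m jog '[{"offset":[0.129,-0.01,0.108],"rotation":[0,0,0],"fingers":-1},{"offset":[0.115,-0.009,0.097],"rotation":[0,0,0],"fingers":-1},{"offset":[0.09,-0.007,0.076],"rotation":[0,0,0],"fingers":-1},{"offset":[0.064,-0.005,0.054],"rotation":[0,0,0],"fingers":-1},{"offset":[0.04,-0.003,0.032],"rotation":[0,0,0],"fingers":-1},{"offset":[0.013,0,0.01],"rotation":[0,0,0],"fingers":-1},{"offset":[0,0,0],"rotation":[0,0,0],"fingers":-1}]'
python3 - <<'E'
from h import *
pour(0,[.630,.016,.118])
for c in("scene","wrist"):
  im=manip.camera(c); cv2.imwrite(f"pics/{c}2.png",im[:,:,::-1])
a=cv2.imread("pics/scene2.png")[150:300,200:440];b=cv2.imread("pics/wrist2.png")
cv2.imwrite("pics/c2.png",np.vstack([cv2.resize(a,(560,350)),cv2.resize(b,(560,350))[:249]]))
E
```

```text
clock: 7.3
position: [0.5823, -0.2277, 0.1598]
ee_rot: [0.731, 0.59, 0.267, -0.215]
ft_force: [0.2, 0.0, -3.3]
grip_width: 0.129
clock: 8.18
position: [0.5962, -0.143, 0.1601]
ee_rot: [0.732, 0.589, 0.267, -0.215]
ft_force: [-0.4, 0.6, -1.9]
grip_width: 0.129
rot [0.0006, 0.0002, -0.0007] shift now [0.0022, -0.0033, 0.003] shift after rot [0.0022, -0.0033, 0.0031] mm [-0.3682, 0.6393, -0.1378]
```

View pics/c2.png

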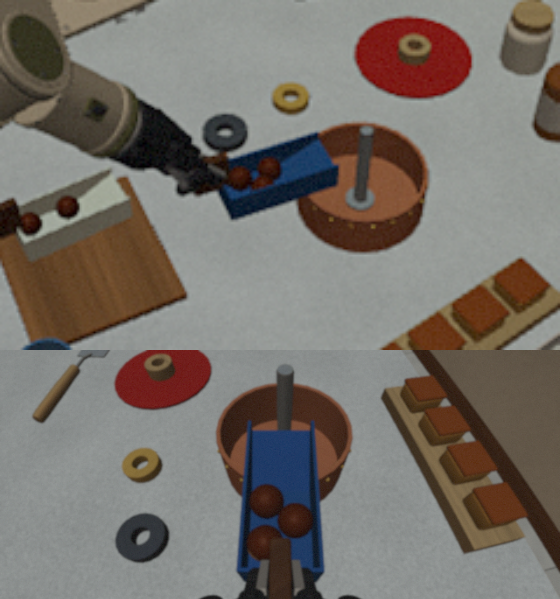

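```bash

python3 -m jog '[{"offset":[0.037,0,-0.025],"rotation":[0,-0.02,0],"fingers":-1},{"offset":[0.075,0,-0.049],"rotation":[0,-0.04,0],"fingers":-1},{"offset":[0.075,0,-0.049],"rotation":[0,-0.04,0],"fingers":-1},{"offset":[0.075,0,-0.049],"rotation":[0,-0.04,0],"fingers":-1},{"offset":[0.037,0,-0.025],"rotation":[0,-0.02,0],"fingers":-1},{"offset":[-0.022,0,0.055],"rotation":[0,0,0],"fingers":-1},{"offset":[-0.022,0,0.055],"rotation":[0,0,0],"fingers":-1},{"offset":[0,0,0],"rotation":[0,0,0],"fingers":-1}]'
python3 - <<'E'
from h import *
pour(.32,[.630,.016,.10])
E
```

```text
clock: 9.28
position: [0.5996, -0.1224, 0.1891]
ee_rot: [0.765, 0.615, 0.146, -0.12]
ft_force: [-0.8, -1.4, -2.1]
grip_width: 0.132
rot [-0.0011, -0.0004, -0.002] shift now [0.0115, 0.0033, -0.0076] shift after rot [0.0115, 0.0034, -0.0076] mm [0.7491, 1.0455, 1.6988]
```

```bash

python3 -m jog '[{"offset":[0.042,0,-0.027],"rotation":[0,-0.02,0],"fingers":-1},{"offset":[0.04,0,-0.027],"rotation":[0,-0.02,0],"fingers":-1},{"offset":[0.037,0,-0.025],"rotation":[0,-0.02,0],"fingers":-1},{"offset":[0.037,0,-0.025],"rotation":[0,-0.02,0],"fingers":-1},{"offset":[0.037,0,-0.025],"rotation":[0,-0.02,0],"fingers":-1},{"offset":[0.037,0,-0.025],"rotation":[0,-0.02,0],"fingers":-1},{"offset":[0.037,0,-0.025],"rotation":[0,-0.02,0],"fingers":-1},{"offset":[0.037,0,-0.025],"rotation":[0,-0.02,0],"fingers":-1}]'
python3 -m jog '[{"offset":[0.037,0,-0.025],"rotation":[0,-0.02,0],"fingers":-1},{"offset":[0.037,0,-0.025],"rotation":[0,-0.02,0],"fingers":-1},{"offset":[0.037,0,-0.025],"rotation":[0,-0.02,0],"fingers":-1},{"offset":[0.037,0,-0.025],"rotation":[0,-0.02,0],"fingers":-1},{"offset":[0.075,0,-0.049],"rotation":[0,-0.04,0],"fingers":-1},{"offset":[0.075,0,-0.049],"rotation":[0,-0.04,0],"fingers":-1},{"offset":[0.075,0,-0.049],"rotation":[0,-0.04,0],"fingers":-1},{"offset":[0.075,0,-0.049],"rotation":[0,-0.04,0],"fingers":-1}]'
python3 -m jog '[{"offset":[0.075,0,-0.049],"rotation":[0,-0.04,0],"fingers":-1},{"offset":[0.075,0,-0.049],"rotation":[0,-0.04,0],"fingers":-1},{"offset":[0,0,0],"rotation":[0,0,0],"fingers":-1},{"offset":[0,0,0],"rotation":[0,0,0],"fingers":-1},{"offset":[0,0,0],"rotation":[0,0,0],"fingers":-1},{"offset":[0,0,0],"rotation":[0,0,0],"fingers":-1}]'
python3 - <<'E'
from h import *
pour(1.28,[.630,.016,.10])
for c in("scene","wrist"):
  im=manip.camera(c); cv2.imwrite(f"pics/{c}3.png",im[:,:,::-1])
a=cv2.imread("pics/scene3.png")[120:270,220:460];b=cv2.imread("pics/wrist3.png")
cv2.imwrite("pics/c3.png",np.vstack([cv2.resize(a,(480,300)),cv2.resize(b,(480,300))]))
E
```

```text
clock: 10.28
position: [0.6083, -0.086, 0.2315]
ee_rot: [0.779, 0.627, 0.023, -0.019]
ft_force: [-0.3, 0.2, -2.0]
grip_width: 0.129
clock: 11.28
position: [0.6239, -0.0149, 0.2654]
ee_rot: [0.762, 0.613, -0.163, 0.131]
ft_force: [-0.1, -0.9, -2.2]
grip_width: 0.131
clock: 12.02
position: [0.6295, 0.01, 0.2693]
ee_rot: [0.747, 0.601, -0.222, 0.179]
ft_force: [-0.0, 0.1, -1.6]
grip_width: 0.13
rot [-0.0005, -0.0002, -0.0014] shift now [0.006, -0.0051, 0.0126] shift after rot [0.006, -0.0051, 0.0126] mm [-0.8139, -0.1168, -2.0766]
```

View pics/c3.png

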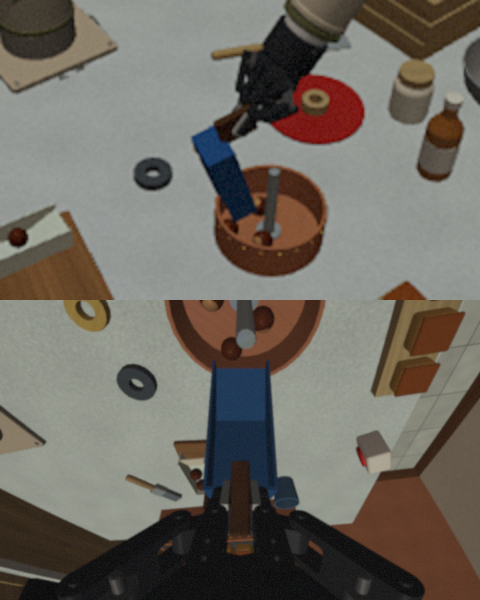

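```bash

python3 -m jog '[{"offset":[-0.073,0,-0.111],"rotation":[0,0,0],"fingers":-1},{"offset":[-0.073,0,-0.111],"rotation":[0,0,0],"fingers":-1},{"offset":[0,0,0],"rotation":[0,0,0],"fingers":-1}]'
python3 -m jog '[{"offset":[-0.137,0,0.115],"rotation":[0,0.08,0],"fingers":-1},{"offset":[-0.137,0,0.115],"rotation":[0,0.08,0],"fingers":-1},{"offset":[-0.137,0,0.115],"rotation":[0,0.08,0],"fingers":-1},{"offset":[-0.137,0,0.115],"rotation":[0,0.08,0],"fingers":-1},{"offset":[-0.137,0,0.115],"rotation":[0,0.08,0],"fingers":-1},{"offset":[-0.137,0,0.115],"rotation":[0,0.08,0],"fingers":-1},{"offset":[-0.137,0,0.115],"rotation":[0,0.08,0],"fingers":-1},{"offset":[-0.137,0,0.115],"rotation":[0,0.08,0],"fingers":-1}]'
python3 - <<'E'
from h import *
go([.5573,-.3915,.155],frame(1.358,.7))
go([.5573,-.3915,.0868],frame(1.358,.7))
E
```

```text
clock: 12.5
position: [0.6302, 0.0115, 0.3116]
ee_rot: [0.747, 0.601, -0.221, 0.18]
ft_force: [-1.3, -0.4, -2.3]
grip_width: 0.131
clock: 13.5
position: [0.5962, -0.1432, 0.1827]
ee_rot: [0.731, 0.589, 0.269, -0.215]
ft_force: [-0.3, 0.0, -3.3]
grip_width: 0.127
rot [0.0018, -0.0015, -0.0006] shift now [-1.3956, 0.1009, -0.9402] shift after rot [-1.3986, 0.0959, -0.9363] mm [-38.9365, -248.3019, -27.7328]
rot [0.0018, -0.0015, -0.0006] shift now [-1.6895, 0.1, -0.5933] shift after rot [-1.6915, 0.0959, -0.5885] mm [-38.9365, -248.3019, -95.9328]
```

```bash

python3 -m jog '[{"offset":[-0.1,0.008,-0.07],"rotation":[0,0,0],"fingers":-1},{"offset":[-0.25,0.017,-0.17],"rotation":[0,0,0],"fingers":-1},{"offset":[-0.25,0.017,-0.17],"rotation":[0,0,0],"fingers":-1},{"offset":[-0.25,0.017,-0.17],"rotation":[0,0,0],"fingers":-1},{"offset":[-0.25,0.017,-0.17],"rotation":[0,0,0],"fingers":-1},{"offset":[-0.2,0.015,-0.13],"rotation":[0,0,0],"fingers":-1},{"offset":[-0.096,0.007,-0.06],"rotation":[0,0,0],"fingers":-1},{"offset":[0,0,0],"rotation":[0,0,0],"fingers":-1}]'
python3 - <<'E'
from h import *
go([.5573,-.3915,.0868],frame(1.358,.7))
E
```

```text
clock: 14.5
position: [0.558, -0.3909, 0.1572]
ee_rot: [0.732, 0.59, 0.265, -0.214]
ft_force: [0.9, 0.8, -2.1]
grip_width: 0.126
rot [0.0007, 0.0023, -0.0005] shift now [-0.3047, -0.0038, 0.3574] shift after rot [-0.3063, -0.0036, 0.356] mm [-0.6785, -0.6108, -70.4478]
```

```bash

python3 -m jog '[{"offset":[-0.07,0,0.085],"rotation":[0,0,0],"fingers":-1},{"offset":[-0.09,0,0.105],"rotation":[0,0,0],"fingers":-1},{"offset":[-0.08,0,0.09],"rotation":[0,0,0],"fingers":-1},{"offset":[-0.04,0,0.045],"rotation":[0,0,0],"fingers":-1},{"offset":[-0.02,0,0.023],"rotation":[0,0,0],"fingers":-1},{"offset":[0,0,0],"rotation":[0,0,0],"fingers":-1}]'
python3 - <<'E'
from h import *
go([.5573,-.3915,.0858],frame(1.358,.7))
E
```

```text
clock: 15.25
position: [0.5573, -0.3907, 0.087]
ee_rot: [0.731, 0.589, 0.267, -0.215]
ft_force: [0.3, -0.2, -3.1]
grip_width: 0.134
rot [0.0005, -0.0, -0.0004] shift now [-0.0094, 0.0009, 0.0029] shift after rot [-0.0094, 0.0009, 0.0029] mm [-0.0404, -0.8062, -1.2399]
```

```bash

python3 -m jog '[{"offset":[-0.009,0,0.01],"rotation":[0,0,0],"fingers":-1},{"offset":[0,0,0],"rotation":[0,0,0],"fingers":-0.6},{"offset":[0,0,0],"rotation":[0,0,0],"fingers":0.1},{"offset":[0,0,0],"rotation":[0,0,0],"fingers":0.1},{"offset":[0,0,0],"rotation":[0,0,0],"fingers":0.1},{"offset":[0,0,-0.26],"rotation":[0,0,0],"fingers":0.1},{"offset":[0,0,-0.26],"rotation":[0,0,0],"fingers":0.1},{"offset":[0,0,-0.26],"rotation":[0,0,0],"fingers":0.1}]'
python3 - <<'E'
from h import *
r=frame(1.4914,.7)
go(np.array([.4525,-.3687,.086])-.12*r.apply([0,0,1]),r)
E
```

```text
clock: 16.25
position: [0.5409, -0.4651, 0.1756]
ee_rot: [0.731, 0.59, 0.267, -0.215]
ft_force: [0.7, -0.6, -1.0]
grip_width: 0.553
rot [0.0434, 0.0001, -0.0514] shift now [0.0031, -0.6434, -0.0164] shift after rot [0.0691, -0.6387, 0.0393] mm [-94.5738, 19.2928, 2.1657]
```

```bash

python3 -m jog '[{"offset":[0,-0.16,0],"rotation":[0,0,0],"fingers":0.1},{"offset":[0,-0.32,0],"rotation":[0,0,0],"fingers":0.1},{"offset":[0.003,-0.16,-0.016],"rotation":[0,0,0],"fingers":0.1},{"offset":[0,0,0],"rotation":[0.0434,0,-0.0514],"fingers":0.1},{"offset":[0,0,0],"rotation":[0,0,0],"fingers":0.1},{"offset":[0,0,0],"rotation":[0,0,0],"fingers":0.1}]'
python3 - <<'E'
from h import *
im=manip.camera("wrist"); cv2.imwrite("pics/w4.png",im[:,:,::-1])
r=frame(1.4914,.7);g=np.array([.4525,-.3687,.086])
go(g-.12*r.apply([0,0,1]),r); print(proj("wrist",g))
E
```

```text
clock: 17.0
position: [0.4476, -0.4451, 0.1764]
ee_rot: [0.691, 0.637, 0.252, -0.232]
ft_force: [0.4, -0.3, 0.9]
grip_width: 0.55
rot [0.0006, 0.0001, -0.0009] shift now [0.0027, -0.0059, -0.0094] shift after rot [0.0027, -0.0059, -0.0094] mm [-0.934, -0.524, 1.332]
[[318.4433212  202.28044596]]
```

View pics/w4.png

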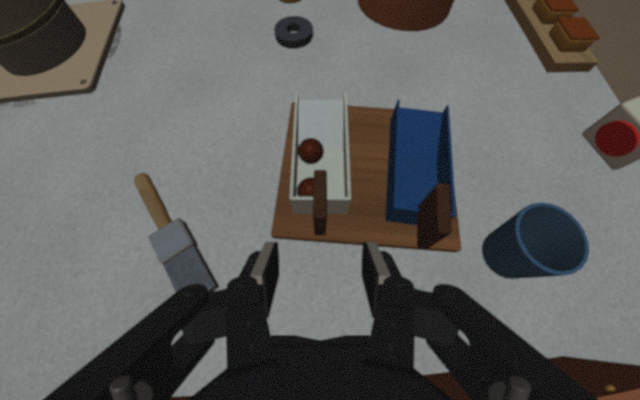

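```bash

python3 -m jog '[{"offset":[0,0,0.16],"rotation":[0,0,0],"fingers":0.1},{"offset":[0,0,0.16],"rotation":[0,0,0],"fingers":0.1},{"offset":[0,0,0.16],"rotation":[0,0,0],"fingers":0.1},{"offset":[0,0,0.16],"rotation":[0,0,0],"fingers":0.1},{"offset":[0,0,0.15],"rotation":[0,0,0],"fingers":0.1},{"offset":[0,0,0],"rotation":[0,0,0],"fingers":0.1}]' 80
python3 -m jog '[{"offset":[0,0,0],"rotation":[0,0,0],"fingers":-0.4},{"offset":[0,0,0],"rotation":[0,0,0],"fingers":-0.6},{"offset":[0,0,0],"rotation":[0,0,0],"fingers":-1},{"offset":[0,0,0],"rotation":[0,0,0],"fingers":-1},{"offset":[0,0,0],"rotation":[0,0,0],"fingers":-1},{"offset":[0,0,0],"rotation":[0,0,0],"fingers":-1}]' 80
python3 -m jog '[{"offset":[0.03,0,-0.036],"rotation":[0,0,0],"fingers":-1},{"offset":[0.06,0,-0.07],"rotation":[0,0,0],"fingers":-1},{"offset":[0.08,0,-0.095],"rotation":[0,0,0],"fingers":-1},{"offset":[0.08,0,-0.095],"rotation":[0,0,0],"fingers":-1},{"offset":[0.05,0,-0.06],"rotation":[0,0,0],"fingers":-1},{"offset":[0.02,0,-0.025],"rotation":[0,0,0],"fingers":-1},{"offset":[0,0,0],"rotation":[0,0,0],"fingers":-1}]'
python3 - <<'E'
from h import *
for yw in(1.4914,1.4): pour(0,np.array([.640,.063,.118])-.048*np.array([np.cos(yw),np.sin(yw),0]),yaw=yw)
E
```

```text
clock: 17.8
position: [0.4528, -0.3679, 0.0852]
ee_rot: [0.69, 0.637, 0.252, -0.234]
ft_force: [-0.5, 0.2, 0.5]
grip_width: 0.55
clock: 18.55
position: [0.4534, -0.3699, 0.0866]
ee_rot: [0.69, 0.637, 0.252, -0.232]
ft_force: [0.1, -3.6, 5.2]
grip_width: 0.129
clock: 19.42
position: [0.4532, -0.3692, 0.1606]
ee_rot: [0.69, 0.637, 0.252, -0.233]
ft_force: [0.2, 0.4, -2.2]
grip_width: 0.127
rot [-0.0, 0.0002, -0.0001] shift now [1.1996, 1.0131, 1.0149] shift after rot [1.1991, 1.0132, 1.0153] mm [170.1913, 222.8815, -0.6105]
rot [-0.0295, 0.0002, 0.0349] shift now [1.204, 0.8853, 1.0186] shift after rot [1.2603, 0.7378, 1.0669] mm [151.154, 225.2755, -0.6105]
```

```bash

python3 -m jog '[{"offset":[0.024,0.02,0.02],"rotation":[0,0,0],"fingers":-1},{"offset":[0.048,0.04,0.04],"rotation":[0,0,0],"fingers":-1},{"offset":[0.072,0.061,0.061],"rotation":[0,0,0],"fingers":-1},{"offset":[0.096,0.081,0.081],"rotation":[0,0,0],"fingers":-1},{"offset":[0.096,0.081,0.081],"rotation":[0,0,0],"fingers":-1},{"offset":[0.096,0.081,0.081],"rotation":[0,0,0],"fingers":-1},{"offset":[0.096,0.081,0.081],"rotation":[0,0,0],"fingers":-1},{"offset":[0.096,0.081,0.081],"rotation":[0,0,0],"fingers":-1}]'
python3 -m jog '[{"offset":[0.096,0.081,0.081],"rotation":[0,0,0],"fingers":-1},{"offset":[0.096,0.081,0.081],"rotation":[0,0,0],"fingers":-1},{"offset":[0.096,0.081,0.081],"rotation":[0,0,0],"fingers":-1},{"offset":[0.096,0.081,0.081],"rotation":[0,0,0],"fingers":-1},{"offset":[0.084,0.071,0.071],"rotation":[0,0,0],"fingers":-1},{"offset":[0.06,0.05,0.05],"rotation":[0,0,0],"fingers":-1},{"offset":[0.036,0.03,0.03],"rotation":[0,0,0],"fingers":-1},{"offset":[0.012,0.01,0.01],"rotation":[0,0,0],"fingers":-1}]'
python3 -m jog '[{"offset":[0,0,0],"rotation":[0,0,0],"fingers":-1}]'
python3 - <<'E'
from h import *
yw=1.4914; pour(0,np.array([.640,.063,.118])-.048*np.array([np.cos(yw),np.sin(yw),0]),yaw=yw)
E
```

```text
clock: 20.42
position: [0.5425, -0.2521, 0.1605]
ee_rot: [0.69, 0.637, 0.252, -0.233]
ft_force: [-0.5, 0.0, -2.2]
grip_width: 0.128
clock: 21.42
position: [0.6232, -0.1465, 0.1605]
ee_rot: [0.69, 0.637, 0.252, -0.233]
ft_force: [0.6, -0.3, -2.1]
grip_width: 0.132
clock: 21.55
position: [0.6229, -0.1471, 0.1604]
ee_rot: [0.69, 0.637, 0.252, -0.233]
ft_force: [0.1, 0.3, -2.6]
grip_width: 0.128
rot [0.0001, 0.0002, -0.0003] shift now [0.0021, 0.0025, 0.0054] shift after rot [0.0021, 0.0025, 0.0054] mm [0.4277, 0.7332, -0.4139]
```

Same pouring sequence as before.

```bash

python3 -m jog '[{"offset":[0.037,0,-0.025],"rotation":[0,-0.02,0],"fingers":-1},{"offset":[0.075,0,-0.049],"rotation":[0,-0.04,0],"fingers":-1},{"offset":[0.075,0,-0.049],"rotation":[0,-0.04,0],"fingers":-1},{"offset":[0.075,0,-0.049],"rotation":[0,-0.04,0],"fingers":-1},{"offset":[0.037,0,-0.025],"rotation":[0,-0.02,0],"fingers":-1},{"offset":[-0.022,0,0.055],"rotation":[0,0,0],"fingers":-1},{"offset":[-0.022,0,0.055],"rotation":[0,0,0],"fingers":-1},{"offset":[0,0,0],"rotation":[0,0,0],"fingers":-1}]'
python3 -m jog '[{"offset":[0.042,0,-0.027],"rotation":[0,-0.02,0],"fingers":-1},{"offset":[0.04,0,-0.027],"rotation":[0,-0.02,0],"fingers":-1},{"offset":[0.037,0,-0.025],"rotation":[0,-0.02,0],"fingers":-1},{"offset":[0.037,0,-0.025],"rotation":[0,-0.02,0],"fingers":-1},{"offset":[0.037,0,-0.025],"rotation":[0,-0.02,0],"fingers":-1},{"offset":[0.037,0,-0.025],"rotation":[0,-0.02,0],"fingers":-1},{"offset":[0.037,0,-0.025],"rotation":[0,-0.02,0],"fingers":-1},{"offset":[0.037,0,-0.025],"rotation":[0,-0.02,0],"fingers":-1}]'
python3 -m jog '[{"offset":[0.037,0,-0.025],"rotation":[0,-0.02,0],"fingers":-1},{"offset":[0.037,0,-0.025],"rotation":[0,-0.02,0],"fingers":-1},{"offset":[0.037,0,-0.025],"rotation":[0,-0.02,0],"fingers":-1},{"offset":[0.037,0,-0.025],"rotation":[0,-0.02,0],"fingers":-1},{"offset":[0.075,0,-0.049],"rotation":[0,-0.04,0],"fingers":-1},{"offset":[0.075,0,-0.049],"rotation":[0,-0.04,0],"fingers":-1},{"offset":[0.075,0,-0.049],"rotation":[0,-0.04,0],"fingers":-1},{"offset":[0.075,0,-0.049],"rotation":[0,-0.04,0],"fingers":-1}]'
python3 -m jog '[{"offset":[0.075,0,-0.049],"rotation":[0,-0.04,0],"fingers":-1},{"offset":[0.075,0,-0.049],"rotation":[0,-0.04,0],"fingers":-1},{"offset":[0,0,0],"rotation":[0,0,0],"fingers":-1},{"offset":[0,0,0],"rotation":[0,0,0],"fingers":-1},{"offset":[0,0,0],"rotation":[0,0,0],"fingers":-1},{"offset":[0,0,0],"rotation":[0,0,0],"fingers":-1}]'
python3 - <<'E'
from h import *
for c in("scene","wrist","top"):
  im=manip.camera(c); cv2.imwrite(f"pics/{c}5.png",im[:,:,::-1])
a=cv2.imread("pics/scene5.png")[120:270,220:460];b=cv2.imread("pics/wrist5.png")
cv2.imwrite("pics/c5.png",np.vstack([cv2.resize(a,(480,300)),cv2.resize(b,(480,300))]))
E
```

```text
clock: 22.55
position: [0.6237, -0.1262, 0.1893]
ee_rot: [0.722, 0.665, 0.138, -0.13]
ft_force: [-0.1, 0.5, -2.3]
grip_width: 0.131
clock: 23.55
position: [0.6277, -0.0882, 0.2325]
ee_rot: [0.734, 0.678, 0.021, -0.019]
ft_force: [-0.4, -0.4, -2.2]
grip_width: 0.131
clock: 24.55
position: [0.6336, -0.0156, 0.2666]
ee_rot: [0.718, 0.663, -0.154, 0.143]
ft_force: [0.4, 0.5, -2.3]
grip_width: 0.123
clock: 25.3
position: [0.6356, 0.009, 0.2696]
ee_rot: [0.705, 0.649, -0.21, 0.194]
ft_force: [-0.1, 1.1, -2.7]
grip_width: 0.13
```

View pics/c5.png

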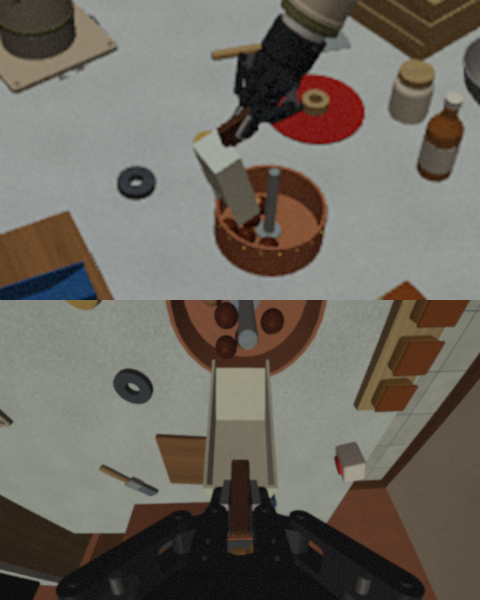

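```bash

python3 -m jog '[{"offset":[-0.073,0,-0.111],"rotation":[0,0,0],"fingers":-1},{"offset":[-0.073,0,-0.111],"rotation":[0,0,0],"fingers":-1},{"offset":[0,0,0],"rotation":[0,0,0],"fingers":-1}]'
python3 -m jog '[{"offset":[-0.137,0,0.115],"rotation":[0,0.08,0],"fingers":-1},{"offset":[-0.137,0,0.115],"rotation":[0,0.08,0],"fingers":-1},{"offset":[-0.137,0,0.115],"rotation":[0,0.08,0],"fingers":-1},{"offset":[-0.137,0,0.115],"rotation":[0,0.08,0],"fingers":-1},{"offset":[-0.137,0,0.115],"rotation":[0,0.08,0],"fingers":-1},{"offset":[-0.137,0,0.115],"rotation":[0,0.08,0],"fingers":-1},{"offset":[-0.137,0,0.115],"rotation":[0,0.08,0],"fingers":-1},{"offset":[-0.137,0,0.115],"rotation":[0,0.08,0],"fingers":-1}]'
python3 - <<'E'
from h import *
go([.4533,-.3685,.16],frame(1.4914,.7))
im=manip.camera("top"); cv2.imwrite("pics/top6.png",im[:,:,::-1])
cv2.imwrite("pics/top6c.png",cv2.resize(im[80:280,210:490,::-1],None,fx=2.8,fy=2.8,interpolation=cv2.INTER_CUBIC))
E
```

```text
clock: 25.82
position: [0.6363, 0.0104, 0.312]
ee_rot: [0.705, 0.65, -0.208, 0.195]
ft_force: [-0.3, 0.9, -3.1]
grip_width: 0.129
clock: 26.82
position: [0.6231, -0.1473, 0.183]
ee_rot: [0.69, 0.637, 0.254, -0.233]
ft_force: [1.0, 0.4, -2.9]
grip_width: 0.127
rot [0.0012, -0.0015, -0.0003] shift now [-1.2894, -1.0088, -0.8939] shift after rot [-1.2916, -1.0116, -0.8875] mm [-169.8168, -221.1684, -22.9854]
```

View pics/top6c.png

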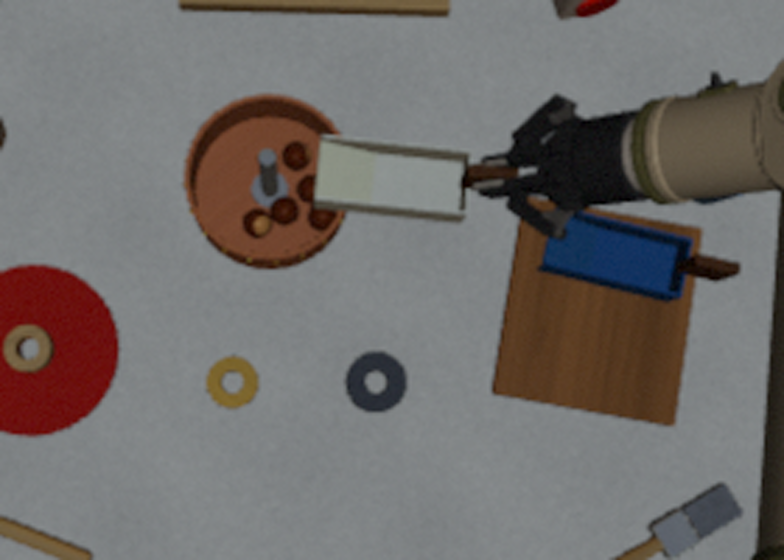

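```bash

python3 -m jog '[{"offset":[-0.103,-0.081,-0.071],"rotation":[0,0,0],"fingers":-1},{"offset":[-0.181,-0.141,-0.125],"rotation":[0,0,0],"fingers":-1},{"offset":[-0.194,-0.152,-0.134],"rotation":[0,0,0],"fingers":-1},{"offset":[-0.194,-0.152,-0.134],"rotation":[0,0,0],"fingers":-1},{"offset":[-0.194,-0.152,-0.134],"rotation":[0,0,0],"fingers":-1},{"offset":[-0.194,-0.152,-0.134],"rotation":[0,0,0],"fingers":-1},{"offset":[-0.155,-0.121,-0.107],"rotation":[0,0,0],"fingers":-1},{"offset":[-0.077,-0.061,-0.053],"rotation":[0,0,0],"fingers":-1}]'
python3 -m jog '[{"offset":[0,0,0],"rotation":[0,0,0],"fingers":-1}]'
python3 - <<'E'
from h import *
go([.4533,-.3685,.086],frame(1.4914,.7))
E
```

```text
clock: 27.88
position: [0.4523, -0.369, 0.1623]
ee_rot: [0.691, 0.638, 0.251, -0.231]
ft_force: [0.2, 0.4, -1.5]
grip_width: 0.128
clock: 28.0
position: [0.4532, -0.3677, 0.1617]
ee_rot: [0.69, 0.637, 0.251, -0.232]
ft_force: [-0.0, 0.8, -1.8]
grip_width: 0.128
rot [0.0004, 0.0011, -0.0001] shift now [-0.3283, 0.0006, 0.3832] shift after rot [-0.3292, 0.0008, 0.3825] mm [0.0616, -0.8105, -75.6871]
```

```bash

python3 -m jog '[{"offset":[-0.07,0,0.085],"rotation":[0,0,0],"fingers":-1},{"offset":[-0.09,0,0.105],"rotation":[0,0,0],"fingers":-1},{"offset":[-0.08,0,0.09],"rotation":[0,0,0],"fingers":-1},{"offset":[-0.055,0,0.065],"rotation":[0,0,0],"fingers":-1},{"offset":[-0.02,0,0.023],"rotation":[0,0,0],"fingers":-1},{"offset":[-0.011,0,0.013],"rotation":[0,0,0],"fingers":-1},{"offset":[0,0,0],"rotation":[0,0,0],"fingers":-1}]'
python3 - <<'E'
from h import *
go([.4533,-.3685,.086],frame(1.4914,.7))
E
```

```text
clock: 28.88
position: [0.4532, -0.3678, 0.0866]
ee_rot: [0.69, 0.637, 0.252, -0.233]
ft_force: [-2.7, 1.1, 3.4]
grip_width: 0.129
rot [-0.0, -0.0001, 0.0002] shift now [-0.0061, 0.0011, -0.0001] shift after rot [-0.0061, 0.0011, -0.0001] mm [0.1131, -0.7226, -0.587]
```

```bash

python3 -m jog '[{"offset":[0,0,0],"rotation":[0,0,0],"fingers":-0.6},{"offset":[0,0,0],"rotation":[0,0,0],"fingers":0.1},{"offset":[0,0,0],"rotation":[0,0,0],"fingers":0.1},{"offset":[0,0,0],"rotation":[0,0,0],"fingers":0.1},{"offset":[0,0,-0.28],"rotation":[0,0,0],"fingers":0.1},{"offset":[0,0,-0.35],"rotation":[0,0,0],"fingers":0.1},{"offset":[0,0,-0.35],"rotation":[0,0,0],"fingers":0.5},{"offset":[0,0,-0.35],"rotation":[0,0,0],"fingers":1}]'
python3 -m jog '[{"offset":[0,0,0],"rotation":[0,-0.0875,0],"fingers":1},{"offset":[0,0,0],"rotation":[0,-0.0875,0],"fingers":1},{"offset":[0,0,0],"rotation":[0,-0.0875,0],"fingers":1},{"offset":[0,0,0],"rotation":[0,-0.0875,0],"fingers":1},{"offset":[0,0,0],"rotation":[0,0,0],"fingers":1}]'
python3 - <<'E'
from h import *
go([.45,.25,.24],frame(1.4914,0))
F=lambda x,y:[[210+x/2.8,80+y/2.8]]
print(onz("top",F(376,381),.016))
for q in["cover","weight_large","weight_medium","weight_small"]:
  manip.camera("scene"); print(q,manip.recognise("scene",q)[:2])
E
```

```text
clock: 29.88
position: [0.4426, -0.4968, 0.2397]
ee_rot: [0.69, 0.637, 0.252, -0.233]
ft_force: [1.1, -0.5, -0.3]
grip_width: 0.931
clock: 30.5
position: [0.4447, -0.4926, 0.2396]
ee_rot: [0.733, 0.68, -0.0, 0.001]
ft_force: [0.4, 0.2, -0.4]
grip_width: 0.997
rot [0.0006, 0.0007, 0.0026] shift now [4.9399, -0.3318, -0.0104] shift after rot [4.9382, -0.3572, -0.003] mm [5.3383, 742.6409, 0.4463]
[[ 0.43811102 -0.05480316  0.016     ]]
cover [{'bbox': [351.1, 156.3, 403.0, 191.1], 'conf': 0.73}]
weight_large [{'bbox': [278.1, 202.9, 295.7, 219.8], 'conf': 0.71}]
weight_medium [{'bbox': [315.8, 185.2, 328.3, 198.7], 'conf': 0.67}]
weight_small []
```

```bash

python3 -m jog '[{"offset":[0.2,-0.012,0],"rotation":[0,0,0],"fingers":1},{"offset":[0.38,-0.026,0],"rotation":[0,0,0],"fingers":1},{"offset":[0.38,-0.026,0],"rotation":[0,0,0],"fingers":1},{"offset":[0.38,-0.026,0],"rotation":[0,0,0],"fingers":1},{"offset":[0.38,-0.026,0],"rotation":[0,0,0],"fingers":1},{"offset":[0.38,-0.026,0],"rotation":[0,0,0],"fingers":1},{"offset":[0.38,-0.026,0],"rotation":[0,0,0],"fingers":1}]'
python3 -m jog '[{"offset":[0.38,-0.026,0],"rotation":[0,0,0],"fingers":1},{"offset":[0.38,-0.026,0],"rotation":[0,0,0],"fingers":1},{"offset":[0.38,-0.026,0],"rotation":[0,0,0],"fingers":1},{"offset":[0.38,-0.026,0],"rotation":[0,0,0],"fingers":1},{"offset":[0.38,-0.026,0],"rotation":[0,0,0],"fingers":1},{"offset":[0.3,-0.026,0],"rotation":[0,0,0],"fingers":1},{"offset":[0.1,0,0],"rotation":[0,0,0],"fingers":1},{"offset":[0,0,0],"rotation":[0,0,0],"fingers":1}]'
python3 - <<'E'
from h import *
go([.45,.25,.24],frame(1.4914,0))
im=manip.camera("wrist"); cv2.imwrite("pics/w7.png",im[:,:,::-1])
print(proj("wrist",[[.4664,.3132,.028]]),manip.get_obs()["joint_pos"].round(2),manip.recognise("wrist","cover")[:2])
i=manip.camera_info("wrist");print(i["xyz"],R.from_quat(i["rotation"]).as_matrix().round(2))
E
```

```text
clock: 31.78
position: [0.4474, -0.1215, 0.2384]
ee_rot: [0.735, 0.678, 0.0, -0.0]
ft_force: [0.4, 0.1, -0.4]
grip_width: 1.0
clock: 32.78
position: [0.4514, 0.2237, 0.2381]
ee_rot: [0.734, 0.679, -0.0, -0.001]
ft_force: [0.5, -1.2, -0.5]
grip_width: 1.002
rot [-0.0006, -0.0005, 0.0009] shift now [0.1743, -0.0227, -0.0125] shift after rot [0.1743, -0.0229, -0.0128] mm [-1.3573, 26.33, 1.9136]
[[326.48533015 102.81363675]] [ 0.28  0.16 -0.9   1.76  0.13  1.29 -0.72] [{'bbox': [252.4, 17.6, 403.7, 177.3], 'conf': 0.6}]
[0.45851152 0.2977325  0.36063783] [[ 1.   -0.08 -0.03]
 [-0.08 -0.95 -0.3 ]
 [-0.    0.3  -0.95]]
```

View pics/w7.png

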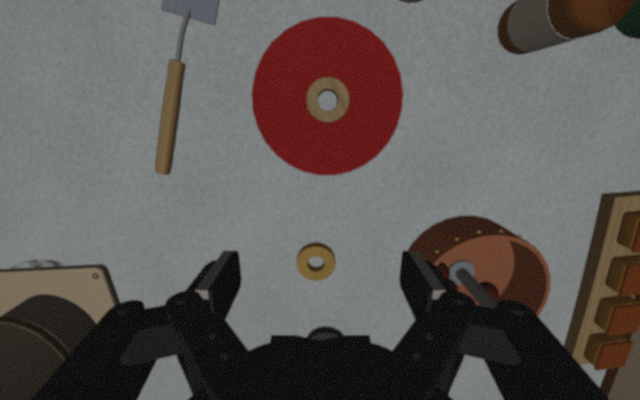

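```bash
python3 - <<'E'
from h import *
np.set_printoptions(precision=4,suppress=True)
p=onz("wrist",[(328,99.5)],.028)[0];print(p,"med",onz("wrist",[(316,259.5)],.016))
F=lambda x,y:[[210+x/2.8,80+y/2.8]]
print("post top cam",onz("top",F(267,156),.148),onz("top",F(268,190),.006))
im=cv2.imread("pics/top0.png");hs=cv2.cvtColor(im,cv2.COLOR_BGR2HSV)
im=cv2.imread("pics/w7.png");hs=cv2.cvtColor(im,cv2.COLOR_BGR2HSV)
m=(((hs[...,0]<8)|(hs[...,0]>172))&(hs[...,1]>170)).astype(np.uint8);m[185:]=0
c=max(cv2.findContours(m,0,2)[0],key=cv2.contourArea);e=cv2.fitEllipse(c);print(e,onz("wrist",[e[0]],.006))
go([p[0],p[1],.16],frame(1.4914,0))
E
```

```text
[0.4687 0.3158 0.028 ] med [[0.4372 0.1074 0.016 ]]
post top cam [[0.6466 0.0632 0.148 ]] [[0.6458 0.0647 0.006 ]]
((326.8983459472656, 95.44137573242188), (146.77304077148438, 154.5210418701172), 3.634761333465576) [[0.4684 0.3218 0.006 ]]
rot [-0.0004, 0.0001, -0.0006] shift now [0.6344, 0.0625, 0.5199] shift after rot [0.6343, 0.0628, 0.5201] mm [16.9429, 94.0926, -78.0109]
```

```bash

python3 -m jog '[{"offset":[0.3,0.03,0],"rotation":[0,0,0],"fingers":1},{"offset":[0.334,0.032,0.1],"rotation":[0,0,0],"fingers":1},{"offset":[0,0,0.25],"rotation":[0,0,0],"fingers":1},{"offset":[0,0,0.17],"rotation":[0,0,0],"fingers":1},{"offset":[0,0,0],"rotation":[0,0,0],"fingers":1},{"offset":[0,0,0],"rotation":[0,0,0],"fingers":1}]'
python3 - <<'E'
from h import *
im=manip.camera("wrist"); cv2.imwrite("pics/w8.png",im[:,:,::-1])
print(manip.get_obs()["position"],proj("wrist",[[.4687,.3158,.028],[.4684,.3205,.028]]))
E
```

```text
clock: 33.62
position: [0.469, 0.3163, 0.1614]
ee_rot: [0.735, 0.678, 0.001, 0.0]
ft_force: [0.3, 1.1, 0.7]
grip_width: 1.002
[0.46912686 0.31653684 0.16159955] [[318.93911321 199.67991811]
 [318.23442451 195.05318477]]
```

View pics/w8.png

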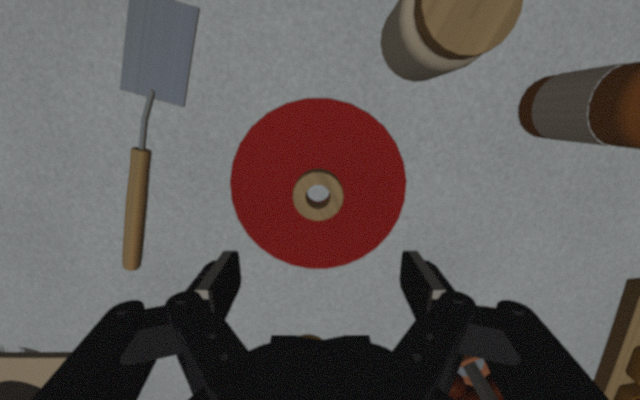

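```bash
cat > m.py <<'E'
from h import *
np.set_printoptions(precision=4,suppress=True)
def mask(im,k):
    hs=cv2.cvtColor(im,cv2.COLOR_BGR2HSV);H,S,V=[hs[...,j].astype(int) for j in range(3)]
    return {"red":((H<6)|(H>174))&(S>170)&(V>50),"yel":(H>18)&(H<30)&(S>110)&(V>90),"dark":(S<90)&(V>25)&(V<75)}[k].astype(np.uint8)
def circ(c,im,k,r,z,near,info=None,tol=40):
    """fit the outline of a disc radius r at height z"""
    cs=[x for x in cv2.findContours(mask(im,k),0,1)[0] if len(x)>8]
    d=lambda x:np.linalg.norm(x[:,0].mean(0)-near)
    cs=[x for x in cs if d(x)<tol]
    x=max(cs,key=cv2.contourArea)[:,0].astype(float)
    P=onz(c,x,z,info)[:,:2]
    s=least_squares(lambda s:np.linalg.norm(P-s[:2],axis=1)-s[2],[*P.mean(0),r],loss='soft_l1',f_scale=.002)
    return s.x,len(x)
E
python3 - <<'E'
from m import *
for c,f,nr,ny in[("top","top6",(222,204),(293,216)),("scene","scene0",(377,173),(323,192)),("wrist","w8",(318,183),None)]:
    im=cv2.imread(f"pics/{f}.png")
    print(c,"cover",circ(c,im,"red",.093,.006 if c!="scene" else .006,nr))
    if ny: print(c,"med",circ(c,im,"yel",.028,.012,ny))
print(onz("scene",[(356,206)],.148),onz("scene",[(354,237)],.006))
E
```

```text
top cover (array([0.4674, 0.3153, 0.0889]), 172)
top med (array([0.4358, 0.1   , 0.025 ]), 48)
scene cover (array([0.4699, 0.3164, 0.0883]), 118)
scene med (array([0.4352, 0.1026, 0.0254]), 36)
wrist cover (array([0.4677, 0.3195, 0.0895]), 488)
[[0.6493 0.0621 0.148 ]] [[0.6545 0.0623 0.006 ]]
```

```bash

python3 -m jog '[{"offset":[0.013,-0.007,0.15],"rotation":[0,0,0],"fingers":1},{"offset":[0,0,0.22],"rotation":[0,0,0],"fingers":1},{"offset":[0,0,0.22],"rotation":[0,0,0],"fingers":1},{"offset":[0,0,0.17],"rotation":[0,0,0],"fingers":1},{"offset":[0,0,0.1],"rotation":[0,0,0],"fingers":1},{"offset":[0,0,0],"rotation":[0,0,0],"fingers":1},{"offset":[0,0,0],"rotation":[0,0,0],"fingers":0.5},{"offset":[0,0,0],"rotation":[0,0,0],"fingers":0.3}]' 60
python3 -m jog '[{"offset":[0,0,0],"rotation":[0,0,0],"fingers":0},{"offset":[0,0,0],"rotation":[0,0,0],"fingers":-1},{"offset":[0,0,0],"rotation":[0,0,0],"fingers":-1},{"offset":[0,0,0],"rotation":[0,0,0],"fingers":-1}]' 60

```

```text
clock: 34.67
position: [0.4679, 0.3191, 0.0322]
ee_rot: [0.735, 0.678, 0.001, 0.0]
ft_force: [-0.2, -0.0, 0.5]
grip_width: 0.651
clock: 35.17
position: [0.4677, 0.3191, 0.0326]
ee_rot: [0.735, 0.679, 0.0, 0.0]
ft_force: [-3.6, -3.7, 12.9]
grip_width: 0.561
```

```bash

python3 -m jog '[{"offset":[0,0,0],"rotation":[0,0,0],"fingers":0.6},{"offset":[0,0,0],"rotation":[0,0,0],"fingers":1},{"offset":[0,0,0],"rotation":[0,0,0],"fingers":1},{"offset":[0,0,-0.3],"rotation":[0,0,0],"fingers":1},{"offset":[0,0,-0.38],"rotation":[0,0,0],"fingers":1},{"offset":[0,0,-0.38],"rotation":[0,0,0],"fingers":1},{"offset":[0,0,-0.38],"rotation":[0,0,0],"fingers":1},{"offset":[0,0,-0.22],"rotation":[0,0,0],"fingers":1}]'
python3 - <<'E'
from h import *
go([.646,.064,.2816],frame(1.4914,0))
E
```

```text
clock: 36.17
position: [0.4676, 0.3194, 0.2832]
ee_rot: [0.735, 0.679, 0.001, 0.0]
ft_force: [0.2, 0.6, -0.8]
grip_width: 1.0
rot [0.0013, -0.0008, 0.0] shift now [-1.6029, 1.3204, 0.0115] shift after rot [-1.6027, 1.3206, 0.0108] mm [178.3992, -255.3623, -1.6152]
```

```bash

python3 -m jog '[{"offset":[-0.2,0.165,0],"rotation":[0,0,0],"fingers":1},{"offset":[-0.3,0.247,0],"rotation":[0,0,0],"fingers":1},{"offset":[-0.3,0.247,0],"rotation":[0,0,0],"fingers":1},{"offset":[-0.3,0.247,0],"rotation":[0,0,0],"fingers":1},{"offset":[-0.3,0.247,0],"rotation":[0,0,0],"fingers":1},{"offset":[-0.2,0.165,0.011],"rotation":[0,0,0],"fingers":1},{"offset":[0,0,0],"rotation":[0,0,0],"fingers":1},{"offset":[0,0,0],"rotation":[0,0,0],"fingers":1}]'
python3 - <<'E'
from h import *
im=manip.camera("wrist"); cv2.imwrite("pics/w9.png",im[:,:,::-1])
print(manip.get_obs()["position"],proj("wrist",[[.646,.064,.148],[.646,.068,.148],[.646,.064,.006]]))
E
```

```text
clock: 37.17
position: [0.645, 0.0648, 0.2784]
ee_rot: [0.734, 0.679, 0.0, -0.0]
ft_force: [-0.7, 0.3, -0.4]
grip_width: 0.998
[0.64487182 0.06531087 0.27859917] [[320.85334765 200.99574349]
 [320.5350705  197.00421381]
 [320.6400014  172.40428878]]
```

View pics/w9.png

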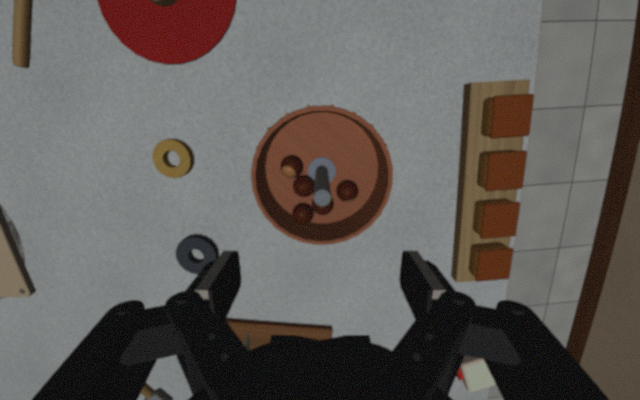

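```bash
python3 - <<'E'
import cv2,numpy as np
a=cv2.imread("pics/w9.png")[150:215,295:350];b=cv2.imread("pics/w8.png")[160:225,290:345]
z=lambda x:cv2.resize(x,None,fx=7,fy=7,interpolation=cv2.INTER_CUBIC)
cv2.imwrite("pics/z9.png",np.clip(np.hstack([z(a),z(b)]).astype(float)*1.5,0,255).astype(np.uint8))
E
```

```text
(no output)
```

View pics/z9.png

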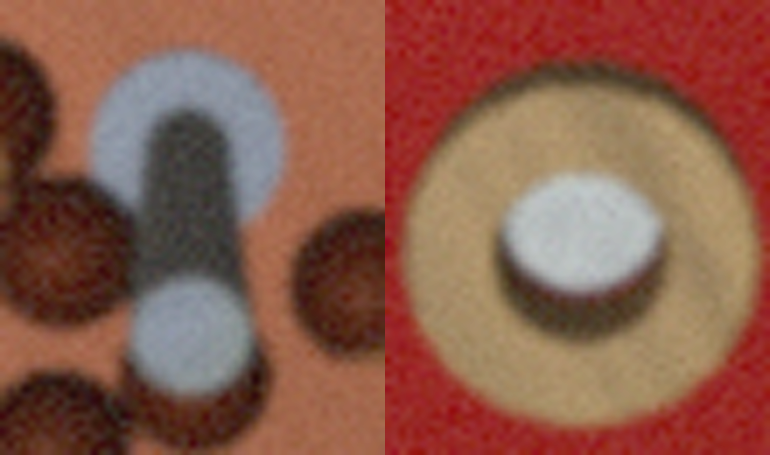

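```bash
python3 - <<'E'
from m import *
o=manip.get_obs();i=manip.camera_info("wrist");r=R.from_quat(o["ee_rot"])
post=onz("wrist",[(321.7,197.4)],.148)[0];base=onz("wrist",[(295+26.4,150+21)],.007)[0]
print("post",post,base)
r8=R.from_quat([.735,.678,.001,0]);q=r8*r.inv()
j=dict(i);p8=np.array([.46913,.31654,.1616]);j["xyz"]=p8+q.apply(i["xyz"]-o["position"]);j["rotation"]=(q*R.from_quat(i["rotation"])).as_quat()
hub=onz("wrist",[(317.7,195.9)],.028,j)[0];print("hub",hub)
im=cv2.imread("pics/w9.png")
print("med",circ("wrist",im,"yel",.028,.012,(173,158)))
print("large",onz("wrist",[(197.5,254)],.016),onz("wrist",[(172.5,157.5)],.016))
go([.4680,.3190,.24],frame(1.4914,0))
E
```

```text
post [0.6471 0.0675 0.148 ] [0.6473 0.0662 0.007 ]
hub [0.4678 0.3198 0.028 ]
med (array([0.435 , 0.1023, 0.0259]), 104)
large [[ 0.4434 -0.0482  0.016 ]] [[0.4393 0.1039 0.016 ]]
rot [-0.0001, -0.0003, 0.0009] shift now [1.5946, -1.3067, 0.2585] shift after rot [1.5924, -1.3096, 0.2573] mm [-176.8718, 253.6891, -38.5992]
```

```bash

python3 -m jog '[{"offset":[0.2,-0.164,0],"rotation":[0,0,0],"fingers":1},{"offset":[0.3,-0.245,0],"rotation":[0,0,0],"fingers":1},{"offset":[0.3,-0.245,0],"rotation":[0,0,0],"fingers":1},{"offset":[0.3,-0.245,0],"rotation":[0,0,0.0],"fingers":1},{"offset":[0.3,-0.245,0.05],"rotation":[0,0,0],"fingers":1},{"offset":[0.194,-0.164,0.1],"rotation":[0,0,0],"fingers":1},{"offset":[0,0,0.1],"rotation":[0,0,0],"fingers":1},{"offset":[0,0,0],"rotation":[0,0,0],"fingers":1}]'
python3 - <<'E'
from h import *
go([.4677,.3191,.0322],frame(1.4914,0))
im=manip.camera("wrist"); cv2.imwrite("pics/w10.png",im[:,:,::-1])
from m import circ
print(circ("wrist",im[:,:,::-1].copy(),"red",.093,.006,(318,183),tol=90),proj("wrist",[.4678,.3198,.028]))
E
```

```text
clock: 38.22
position: [0.4683, 0.3173, 0.2401]
ee_rot: [0.734, 0.679, -0.001, 0.0]
ft_force: [-0.2, 0.2, 0.5]
grip_width: 1.004
rot [-0.0005, 0.0008, 0.0004] shift now [0.0143, -0.0037, 1.386] shift after rot [0.0119, -0.005, 1.386] mm [-0.6076, 1.8447, -207.897]
(array([0.4689, 0.3189, 0.0891]), 390) [[318.5133 178.3166]]
```

```bash

python3 -m jog '[{"offset":[0.012,-0.004,0.2],"rotation":[0,0,0],"fingers":1},{"offset":[0,0,0.3],"rotation":[0,0,0],"fingers":1},{"offset":[0,0,0.35],"rotation":[0,0,0],"fingers":1},{"offset":[0,0,0.25],"rotation":[0,0,0],"fingers":1},{"offset":[0,0,0.17],"rotation":[0,0,0],"fingers":1},{"offset":[0,0,0.11],"rotation":[0,0,0],"fingers":1},{"offset":[0,0,0],"rotation":[0,0,0],"fingers":1},{"offset":[0,0,0],"rotation":[0,0,0],"fingers":0.5}]' 60
python3 -m jog '[{"offset":[0,0,0],"rotation":[0,0,0],"fingers":0.2},{"offset":[0,0,0],"rotation":[0,0,0],"fingers":0},{"offset":[0,0,0],"rotation":[0,0,0],"fingers":-0.5},{"offset":[0,0,0],"rotation":[0,0,0],"fingers":-0.5},{"offset":[0,0,0],"rotation":[0,0,0],"fingers":-0.5}]' 60
python3 -m jog '[{"offset":[0,0,-0.15],"rotation":[0,0,0],"fingers":-0.5},{"offset":[0,0,-0.25],"rotation":[0,0,0],"fingers":-0.5},{"offset":[0,0,-0.3],"rotation":[0,0,0],"fingers":-0.5},{"offset":[0,0,-0.3],"rotation":[0,0,0],"fingers":-0.5},{"offset":[0,0,-0.25],"rotation":[0,0,0],"fingers":-0.5},{"offset":[0,0,-0.15],"rotation":[0,0,0],"fingers":-0.5},{"offset":[0,0,0],"rotation":[0,0,0],"fingers":-0.5}]'
python3 - <<'E'
from h import *
go([.6470,.0666,.24],frame(1.4914,0))
E
```

```text
clock: 39.28
position: [0.4691, 0.32, 0.0352]
ee_rot: [0.735, 0.678, 0.001, 0.0]
ft_force: [-0.4, -0.5, 1.1]
grip_width: 0.817
clock: 39.9
position: [0.4687, 0.32, 0.0357]
ee_rot: [0.735, 0.679, 0.001, 0.0]
ft_force: [-3.6, -2.8, 12.6]
grip_width: 0.558
clock: 40.78
position: [0.4686, 0.3203, 0.2464]
ee_rot: [0.735, 0.679, 0.002, 0.001]
ft_force: [0.5, -0.3, -3.8]
grip_width: 0.551
rot [0.0016, -0.0009, 0.0001] shift now [-1.5919, 1.3189, 0.0437] shift after rot [-1.5916, 1.3194, 0.0425] mm [178.3516, -253.6814, -6.3706]
```

```bash

python3 -m jog '[{"offset":[-0.15,0.124,0],"rotation":[0,0,0],"fingers":-0.5},{"offset":[-0.26,0.215,0],"rotation":[0,0,0],"fingers":-0.5},{"offset":[-0.27,0.223,0],"rotation":[0,0,0],"fingers":-0.5},{"offset":[-0.27,0.223,0],"rotation":[0,0,0],"fingers":-0.5},{"offset":[-0.27,0.223,0],"rotation":[0,0,0],"fingers":-0.5},{"offset":[-0.22,0.185,0],"rotation":[0,0,0],"fingers":-0.5},{"offset":[-0.12,0.1,0],"rotation":[0,0,0],"fingers":-0.5},{"offset":[-0.03,0.026,0],"rotation":[0,0,0],"fingers":-0.5}]'
python3 -m jog '[{"offset":[0,0,0],"rotation":[0.0016,-0.0009,0],"fingers":-0.5},{"offset":[0,0,0],"rotation":[0,0,0],"fingers":-0.5}]'
python3 - <<'E'
from h import *
go([.6471,.0670,.19],frame(1.4914,0))
im=manip.camera("top"); cv2.imwrite("pics/top11.png",im[:,:,::-1])
cv2.imwrite("pics/t11.png",cv2.resize(im[100:190,260:360,::-1],None,fx=6,fy=6,interpolation=cv2.INTER_CUBIC))
E
```

```text
clock: 41.78
position: [0.6466, 0.0654, 0.243]
ee_rot: [0.735, 0.678, -0.001, -0.001]
ft_force: [-0.6, 0.1, -2.8]
grip_width: 0.557
clock: 42.02
position: [0.6459, 0.0683, 0.2442]
ee_rot: [0.734, 0.679, -0.002, -0.001]
ft_force: [0.1, -0.1, -3.6]
grip_width: 0.554
rot [-0.0017, 0.0007, 0.0014] shift now [-0.0076, 0.01, 0.3614] shift after rot [-0.0081, 0.0088, 0.3614] mm [1.2216, -1.3126, -54.2122]
```

```bash

python3 -m jog '[{"offset":[-0.008,0.009,0.12],"rotation":[0,0,0],"fingers":-0.5},{"offset":[0,0,0.14],"rotation":[0,0,0],"fingers":-0.5},{"offset":[0,0,0.09],"rotation":[0,0,0],"fingers":-0.5},{"offset":[0,0,0],"rotation":[0,0,0],"fingers":-0.5},{"offset":[0,0,0],"rotation":[0,0,0],"fingers":-0.5}]'
for k in 1 2 3; do python3 -m jog '[{"offset":[0,0,0],"rotation":[0,0,0],"fingers":-0.5}]' | grep position; done
python3 - <<'E'
from h import *
go([.6471,.0670,.18],frame(1.4914,0))
E
```

```text
clock: 42.7
position: [0.6479, 0.0649, 0.1919]
ee_rot: [0.735, 0.678, -0.001, -0.0]
ft_force: [-0.2, 0.3, -2.6]
grip_width: 0.553
position: [0.6481, 0.065, 0.1923]
position: [0.6479, 0.0648, 0.192]
position: [0.6478, 0.0648, 0.1917]
rot [-0.0014, 0.0009, -0.0001] shift now [0.0146, -0.0056, 0.0783] shift after rot [0.0144, -0.0059, 0.0783] mm [-0.7045, 2.2302, -11.7433]
```

```bash

python3 -m jog '[{"offset":[0.0146,-0.0056,0],"rotation":[-0.0014,0.0009,0],"fingers":-0.5},{"offset":[0,0,0],"rotation":[0,0,0],"fingers":-0.5},{"offset":[0,0,0.05],"rotation":[0,0,0],"fingers":-0.5},{"offset":[0,0,0.05],"rotation":[0,0,0],"fingers":-0.5},{"offset":[0,0,0],"rotation":[0,0,0],"fingers":-0.5}]'
python3 -m jog '[{"offset":[0,0,0.05],"rotation":[0,0,0],"fingers":-0.5},{"offset":[0,0,0],"rotation":[0,0,0],"fingers":-0.5}]'
python3 - <<'E'
from h import *
go([.6471,.0670,.1067],frame(1.4914,0));print(manip.get_obs()["ft_force"].round(1))
E
```

```text
clock: 43.7
position: [0.6465, 0.0668, 0.1753]
ee_rot: [0.735, 0.678, -0.001, -0.001]
ft_force: [0.3, 0.2, -3.4]
grip_width: 0.554
clock: 43.95
position: [0.6467, 0.0669, 0.1682]
ee_rot: [0.735, 0.678, -0.001, -0.0]
ft_force: [0.1, 0.2, -3.3]
grip_width: 0.55
rot [-0.0007, 0.0001, -0.0] shift now [0.0009, 0.003, 0.4102] shift after rot [0.0008, 0.0024, 0.4102] mm [0.3701, 0.0932, -61.5372]
[ 0.1  0.2 -3.3]
```

```bash

python3 -m jog '[{"offset":[0,0,0.1],"rotation":[0,0,0],"fingers":-0.5},{"offset":[0,0,0.12],"rotation":[0,0,0],"fingers":-0.5},{"offset":[0,0,0.08],"rotation":[0,0,0],"fingers":-0.5},{"offset":[0,0,0.05],"rotation":[0,0,0],"fingers":-0.5},{"offset":[0,0,0.03],"rotation":[0,0,0],"fingers":-0.5},{"offset":[0,0,0.01],"rotation":[0,0,0],"fingers":-0.5},{"offset":[0,0,0],"rotation":[0,0,0],"fingers":-0.5}]'

```

```text
clock: 44.82
position: [0.6472, 0.0671, 0.1108]
ee_rot: [0.735, 0.678, 0.0, -0.0]
ft_force: [-0.2, 0.0, -3.0]
grip_width: 0.554
```

```bash

python3 -m jog '[{"offset":[0,0,0.02],"rotation":[0,0,0],"fingers":-0.5},{"offset":[0,0,0],"rotation":[0,0,0],"fingers":-0.5}]'
python3 -m jog '[{"offset":[0,0,0.01],"rotation":[0,0,0],"fingers":-0.5},{"offset":[0,0,0],"rotation":[0,0,0],"fingers":-0.5}]'

```

```text
clock: 45.08
position: [0.6469, 0.067, 0.1073]
ee_rot: [0.735, 0.678, -0.0, -0.0]
ft_force: [0.4, 0.2, -4.4]
grip_width: 0.556
clock: 45.32
position: [0.6471, 0.067, 0.106]
ee_rot: [0.735, 0.678, -0.0, -0.0]
ft_force: [-0.3, 0.3, -4.3]
grip_width: 0.549
```

```bash

python3 -m jog '[{"offset":[0,0,0.008],"rotation":[0,0,0],"fingers":-0.5},{"offset":[0,0,0],"rotation":[0,0,0],"fingers":0.3},{"offset":[0,0,0],"rotation":[0,0,0],"fingers":1},{"offset":[0,0,0],"rotation":[0,0,0],"fingers":1},{"offset":[0,0,-0.1],"rotation":[0,0,0],"fingers":1},{"offset":[0,0,-0.25],"rotation":[0,0,0],"fingers":1},{"offset":[0,0,-0.35],"rotation":[0,0,0],"fingers":1},{"offset":[0,0,-0.35],"rotation":[0,0,0],"fingers":1}]'
python3 - <<'E'
from h import *
im=manip.camera("wrist"); cv2.imwrite("pics/w12.png",im[:,:,::-1])
im2=manip.camera("scene")
a=cv2.resize(im2[150:270,220:460,::-1],(640,320),interpolation=cv2.INTER_CUBIC)
cv2.imwrite("pics/c12.png",np.vstack([a,im[60:340,:,::-1]]))
go([.442,-.05,.16],frame(1.4914,0))
print(manip.recognise("wrist","weight_large")[:2])
E
```

```text
clock: 46.32
position: [0.6469, 0.0672, 0.2651]
ee_rot: [0.735, 0.679, 0.0, -0.0]
ft_force: [0.3, -1.0, 0.9]
grip_width: 1.003
rot [0.0047, -0.0012, 0.0] shift now [-0.8973, -1.3206, 0.7196] shift after rot [-0.8957, -1.3136, 0.7341] mm [-207.0805, -118.3028, -110.1155]
[{'bbox': [170.9, 239.8, 214.7, 278.8], 'conf': 0.81}]
```

View pics/c12.png

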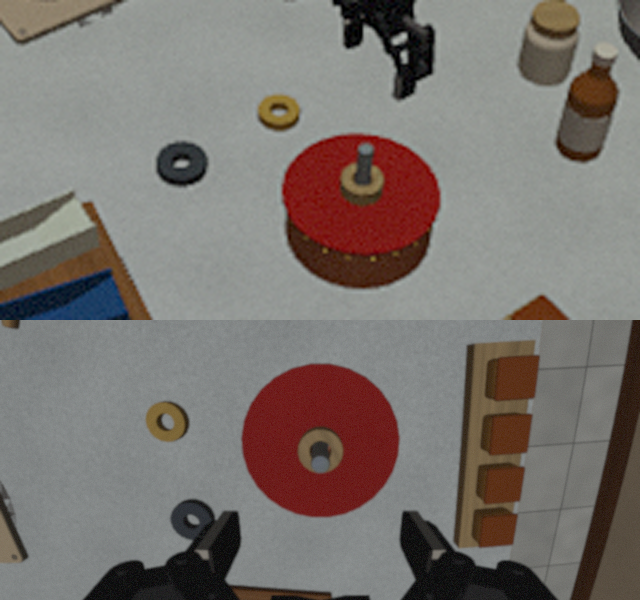

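```bash

python3 -m jog '[{"offset":[-0.15,-0.22,0],"rotation":[0,0,0],"fingers":1},{"offset":[-0.19,-0.275,0],"rotation":[0,0,0],"fingers":1},{"offset":[-0.19,-0.275,0.05],"rotation":[0,0,0],"fingers":1},{"offset":[-0.19,-0.275,0.2],"rotation":[0,0,0],"fingers":1},{"offset":[-0.17,-0.275,0.25],"rotation":[0.0,0,0],"fingers":1},{"offset":[0,0,0.25],"rotation":[0.003,0,0],"fingers":1},{"offset":[0,0,0],"rotation":[0,0,0],"fingers":1},{"offset":[0,0,0],"rotation":[0,0,0],"fingers":1}]'
python3 - <<'E'
from m import *
im=manip.camera("wrist")[:,:,::-1].copy(); cv2.imwrite("pics/w13.png",im)
go([.442,-.05,.15],frame(1.4914,0))
print(manip.get_obs()["position"],manip.recognise("wrist","weight_large")[:2],proj("wrist",[.4425,-.05,.016]))
g=cv2.GaussianBlur(cv2.cvtColor(im,6),(3,3),0)[130:260,240:400]
t,b=cv2.threshold(g,0,255,cv2.THRESH_BINARY_INV|cv2.THRESH_OTSU)
cs,hi=cv2.findContours(b,cv2.RETR_CCOMP,1)
for c in cs:
    if len(c)>15: e=cv2.fitEllipse(c); u=(e[0][0]+240,e[0][1]+130); print(u,e[1],onz("wrist",[u],.016),onz("wrist",[u],.008))
E
```

```text
clock: 47.48
position: [0.4399, -0.0498, 0.151]
ee_rot: [0.734, 0.679, -0.002, -0.002]
ft_force: [0.1, 0.9, 0.9]
grip_width: 0.999
rot [-0.0024, -0.0002, 0.0005] shift now [-0.0004, 0.012, 0.0083] shift after rot [-0.0004, 0.012, 0.0083] mm [1.7864, -0.1989, -1.2466]
[ 0.4402 -0.0498  0.1512] [{'bbox': [284.6, 165.5, 350.2, 232.3], 'conf': 0.56}] [[322.4928 198.2978]]
(319.1392593383789, 197.83267974853516) (64.67298889160156, 64.6982421875) [[ 0.4393 -0.0493  0.016 ]] [[ 0.439  -0.0516  0.008 ]]
(319.10975646972656, 197.80042266845703) (20.23438835144043, 23.818143844604492) [[ 0.4393 -0.0492  0.016 ]] [[ 0.439  -0.0516  0.008 ]]
```

```bash

python3 -m jog '[{"offset":[-0.004,-0.006,0.15],"rotation":[-0.0024,0,0],"fingers":1},{"offset":[0,0,0.22],"rotation":[0,0,0],"fingers":1},{"offset":[0,0,0.22],"rotation":[0,0,0],"fingers":1},{"offset":[0,0,0.17],"rotation":[0,0,0],"fingers":1},{"offset":[0,0,0.1],"rotation":[0,0,0],"fingers":1},{"offset":[0,0,0],"rotation":[0,0,0],"fingers":1},{"offset":[0,0,0],"rotation":[0,0,0],"fingers":1}]' 60

```

```text
clock: 48.45
position: [0.4387, -0.0509, 0.0219]
ee_rot: [0.735, 0.679, -0.0, 0.0]
ft_force: [0.6, 0.3, 0.6]
grip_width: 1.0
```

```bash

python3 -m jog '[{"offset":[0.003,0.003,0.02],"rotation":[0,0,0],"fingers":1},{"offset":[0,0,0],"rotation":[0,0,0],"fingers":0.7},{"offset":[0,0,0],"rotation":[0,0,0],"fingers":0.5},{"offset":[0,0,0],"rotation":[0,0,0],"fingers":0},{"offset":[0,0,0],"rotation":[0,0,0],"fingers":0},{"offset":[0,0,0],"rotation":[0,0,0],"fingers":0}]' 60
python3 -m jog '[{"offset":[0,0,-0.1],"rotation":[0,0,0],"fingers":0},{"offset":[0,0,-0.25],"rotation":[0,0,0],"fingers":0},{"offset":[0,0,-0.3],"rotation":[0,0,0],"fingers":0},{"offset":[0,0,-0.3],"rotation":[0,0,0],"fingers":0},{"offset":[0,0,-0.25],"rotation":[0,0,0],"fingers":0},{"offset":[0,0,-0.1],"rotation":[0,0,0],"fingers":0},{"offset":[0,0,0],"rotation":[0,0,0],"fingers":0}]'
python3 - <<'E'
from h import *
go([.6471,.067,.215],frame(1.4914,0))
im=manip.camera("wrist")[:,:,::-1].copy(); cv2.imwrite("pics/w14.png",im)
E
```

```text
clock: 49.2
position: [0.4385, -0.0505, 0.0191]
ee_rot: [0.735, 0.678, -0.001, -0.0]
ft_force: [-8.7, -0.2, 21.8]
grip_width: 0.753
clock: 50.08
position: [0.4386, -0.0506, 0.2129]
ee_rot: [0.735, 0.678, -0.001, -0.0]
ft_force: [0.4, -0.0, -4.2]
grip_width: 0.747
rot [-0.0005, 0.0003, -0.0001] shift now [0.8918, 1.3229, -0.0157] shift after rot [0.8914, 1.3232, -0.0139] mm [208.4607, 117.5534, 2.0818]
```

View pics/w14.png

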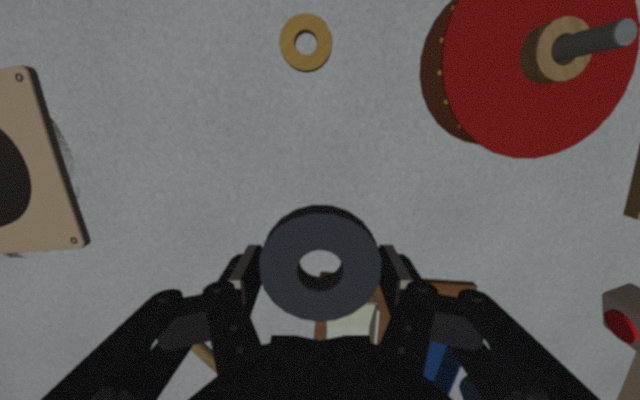

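```bash
python3 - <<'E'
from m import *
o=manip.get_obs()["position"]
for u in[(320.5,268),(320.5,270)]: print(onz("wrist",[u],o[2]-.0031)-o)
E
python3 -m jog '[{"offset":[0.07,0.1,0],"rotation":[0,0,0],"fingers":0},{"offset":[0.14,0.21,0],"rotation":[0,0,0],"fingers":0},{"offset":[0.16,0.24,0],"rotation":[0,0,0],"fingers":0},{"offset":[0.16,0.24,0],"rotation":[0,0,0],"fingers":0},{"offset":[0.16,0.24,0],"rotation":[0,0,0],"fingers":0},{"offset":[0.12,0.18,0],"rotation":[0,0,0],"fingers":0},{"offset":[0.06,0.09,0],"rotation":[0,0,0],"fingers":0},{"offset":[0.022,0.023,0],"rotation":[0,0,0],"fingers":0}]'
python3 -m jog '[{"offset":[0,0,0],"rotation":[0,0,0],"fingers":0},{"offset":[0,0,0],"rotation":[0,0,0],"fingers":0},{"offset":[0,0,0],"rotation":[0,0,0],"fingers":0}]'
python3 - <<'E'
from h import *
go([.6471,.067,.175],frame(1.4914,0))
E
```

```text
[[ 0.0009  0.0015 -0.0031]]
[[ 0.0008  0.0003 -0.0031]]
clock: 51.12
position: [0.6466, 0.0681, 0.2097]
ee_rot: [0.734, 0.679, -0.002, -0.002]
ft_force: [-0.7, -0.2, -2.9]
grip_width: 0.748
clock: 51.5
position: [0.6468, 0.0666, 0.2127]
ee_rot: [0.735, 0.678, -0.001, -0.0]
ft_force: [-0.2, -0.8, -4.6]
grip_width: 0.746
rot [-0.0007, 0.0003, -0.0003] shift now [0.0032, 0.0024, 0.2512] shift after rot [0.003, 0.002, 0.2512] mm [0.3367, 0.4308, -37.6775]
```

```bash

python3 -m jog '[{"offset":[0,0,0.08],"rotation":[0,0,0],"fingers":0},{"offset":[0,0,0.1],"rotation":[0,0,0],"fingers":0},{"offset":[0,0,0.08],"rotation":[0,0,0],"fingers":0},{"offset":[0,0,0.04],"rotation":[0,0,0],"fingers":0},{"offset":[0,0,0.04],"rotation":[0,0,0],"fingers":0},{"offset":[0,0,0],"rotation":[0,0,0],"fingers":0}]'
python3 - <<'E'
from h import *
go([.6466,.0664,.118],frame(1.4914,0))
E
```

```text
clock: 52.25
position: [0.6468, 0.0672, 0.1612]
ee_rot: [0.735, 0.678, -0.001, -0.001]
ft_force: [-0.2, -0.0, -2.8]
grip_width: 0.741
rot [-0.0011, 0.0001, 0.0] shift now [-0.0052, -0.0006, 0.288] shift after rot [-0.0052, -0.0012, 0.288] mm [-0.2412, -0.7691, -43.1992]
```

Threaded, no contact force. Continue down.

```bash

python3 -m jog '[{"offset":[-0.003,0,0.06],"rotation":[0,0,0],"fingers":0},{"offset":[0,0,0.08],"rotation":[0,0,0],"fingers":0},{"offset":[0,0,0.07],"rotation":[0,0,0],"fingers":0},{"offset":[0,0,0.04],"rotation":[0,0,0],"fingers":0},{"offset":[0,0,0.02],"rotation":[0,0,0],"fingers":0},{"offset":[0,0,0],"rotation":[0,0,0],"fingers":0},{"offset":[0,0,0],"rotation":[0,0,0],"fingers":0}]'
python3 -m jog '[{"offset":[0,0,0.01],"rotation":[0,0,0],"fingers":0},{"offset":[0,0,0],"rotation":[0,0,0],"fingers":0}]'

```

```text
clock: 53.12
position: [0.6471, 0.0668, 0.1214]
ee_rot: [0.735, 0.678, -0.0, -0.0]
ft_force: [0.8, -0.5, -4.2]
grip_width: 0.751
clock: 53.38
position: [0.6468, 0.0667, 0.1195]
ee_rot: [0.735, 0.678, -0.001, -0.001]
ft_force: [0.2, -0.3, -2.9]
grip_width: 0.744
```

```bash

python3 -m jog '[{"offset":[0,0,0.014],"rotation":[0,0,0],"fingers":0},{"offset":[0,0,0],"rotation":[0,0,0],"fingers":0},{"offset":[0,0,0],"rotation":[0,0,0],"fingers":0}]'
python3 -m jog '[{"offset":[0,0,0],"rotation":[0,0,0],"fingers":0.7},{"offset":[0,0,0],"rotation":[0,0,0],"fingers":1},{"offset":[0,0,0],"rotation":[0,0,0],"fingers":1},{"offset":[0,0,-0.1],"rotation":[0,0,0],"fingers":1},{"offset":[0,0,-0.25],"rotation":[0,0,0],"fingers":1},{"offset":[0,0,-0.3],"rotation":[0,0,0],"fingers":1},{"offset":[0,0,-0.15],"rotation":[0,0,0],"fingers":1}]'
python3 - <<'E'
from h import *
go([.437,.103,.151],frame(1.4914,0))
im=manip.camera("wrist")[:,:,::-1].copy(); cv2.imwrite("pics/w15.png",im)
E
```

```text
clock: 53.75
position: [0.647, 0.0668, 0.1176]
ee_rot: [0.735, 0.678, -0.0, -0.001]
ft_force: [0.3, 0.4, -1.6]
grip_width: 0.746
clock: 54.62
position: [0.6477, 0.0673, 0.2415]
ee_rot: [0.735, 0.679, 0.001, 0.0]
ft_force: [-0.5, -0.0, 0.5]
grip_width: 0.999
rot [0.0011, -0.0004, 0.0001] shift now [0.1254, -1.4206, 0.6003] shift after rot [0.1257, -1.4193, 0.6033] mm [-210.7335, 35.6774, -90.4915]
```

```bash

python3 -m jog '[{"offset":[0.02,-0.2,0],"rotation":[0,0,0],"fingers":1},{"offset":[0.025,-0.33,0],"rotation":[0,0,0],"fingers":1},{"offset":[0.025,-0.33,0],"rotation":[0,0,0.0],"fingers":1},{"offset":[0.025,-0.33,0.1],"rotation":[0,0,0],"fingers":1},{"offset":[0.03,-0.23,0.25],"rotation":[0,0,0],"fingers":1},{"offset":[0,0,0.25],"rotation":[0,0,0],"fingers":1},{"offset":[0,0,0],"rotation":[0,0,0],"fingers":1},{"offset":[0,0,0],"rotation":[0,0,0],"fingers":1}]'
python3 - <<'E'
from m import *
im=manip.camera("wrist")[:,:,::-1].copy(); cv2.imwrite("pics/w16.png",im)
print(manip.get_obs()["position"])
b=mask(im,"yel");b[:120]=0;b[270:]=0
cs,hi=cv2.findContours(b,cv2.RETR_CCOMP,1)
for c in cs:
    if len(c)>15: e=cv2.fitEllipse(c); print(e,onz("wrist",[e[0]],.016)); u=e[0]
p=onz("wrist",[u],.016)[0]; go([p[0],p[1]-.001,.019],frame(1.4914,0))
E
```

```text
clock: 55.68
position: [0.4369, 0.1028, 0.1492]
ee_rot: [0.735, 0.679, 0.0, -0.001]
ft_force: [-0.5, -0.2, 0.5]
grip_width: 0.999
[0.4372 0.1028 0.1494]
((318.42877197265625, 197.91400146484375), (51.49773406982422, 53.517578125), 95.13203430175781) [[0.4362 0.104  0.016 ]]
((318.42132568359375, 198.60028076171875), (26.25478172302246, 26.970178604125977), 85.62859344482422) [[0.4361 0.1033 0.016 ]]
rot [0.0, -0.0005, -0.0] shift now [-0.0049, -0.0068, 0.8692] shift after rot [-0.0041, -0.0067, 0.8692] mm [-1.0559, -0.5259, -130.3838]
```

```bash

python3 -m jog '[{"offset":[-0.004,-0.006,0.15],"rotation":[0,0,0],"fingers":1},{"offset":[0,0,0.22],"rotation":[0,0,0],"fingers":1},{"offset":[0,0,0.22],"rotation":[0,0,0],"fingers":1},{"offset":[0,0,0.16],"rotation":[0,0,0],"fingers":1},{"offset":[0,0,0.09],"rotation":[0,0,0],"fingers":1},{"offset":[0,0,0.01],"rotation":[0,0,0],"fingers":1},{"offset":[0,0,0],"rotation":[0,0,0],"fingers":1}]' 60
python3 -m jog '[{"offset":[0,0,0],"rotation":[0,0,0],"fingers":1},{"offset":[0,0,0],"rotation":[0,0,0],"fingers":0.6},{"offset":[0,0,0],"rotation":[0,0,0],"fingers":0.4},{"offset":[0,0,0],"rotation":[0,0,0],"fingers":0.2},{"offset":[0,0,0],"rotation":[0,0,0],"fingers":-0.3},{"offset":[0,0,0],"rotation":[0,0,0],"fingers":-0.3},{"offset":[0,0,0],"rotation":[0,0,0],"fingers":-0.3}]' 60
python3 -m jog '[{"offset":[0,0,-0.1],"rotation":[0,0,0],"fingers":-0.3},{"offset":[0,0,-0.25],"rotation":[0,0,0],"fingers":-0.3},{"offset":[0,0,-0.3],"rotation":[0,0,0],"fingers":-0.3},{"offset":[0,0,-0.3],"rotation":[0,0,0],"fingers":-0.3},{"offset":[0,0,-0.25],"rotation":[0,0,0],"fingers":-0.3},{"offset":[0,0,-0.1],"rotation":[0,0,0],"fingers":-0.3},{"offset":[0,0,0],"rotation":[0,0,0],"fingers":-0.3}]'
python3 - <<'E'
from m import *
im=manip.camera("wrist")[:,:,::-1].copy(); cv2.imwrite("pics/w17.png",im)
o=manip.get_obs()["position"];b=mask(im,"yel");b[:200]=0
for c in cv2.findContours(b,cv2.RETR_CCOMP,1)[0]:
    if len(c)>20: e=cv2.fitEllipse(c); print(e,onz("wrist",[e[0]],o[2]-.005)-o)
go([.6471,.0665,o[2]],frame(1.4914,0))
E
```

```text
clock: 56.6
position: [0.4357, 0.102, 0.0212]
ee_rot: [0.735, 0.678, -0.0, -0.0]
ft_force: [0.9, 0.2, 0.1]
grip_width: 0.998
clock: 57.48
position: [0.4352, 0.1018, 0.0211]
ee_rot: [0.735, 0.678, -0.001, -0.0]
ft_force: [-4.7, -2.3, 16.0]
grip_width: 0.623
clock: 58.35
position: [0.4353, 0.1016, 0.2154]
ee_rot: [0.735, 0.678, -0.0, -0.0]
ft_force: [0.4, -0.0, -3.1]
grip_width: 0.624
((319.7604675292969, 262.42877197265625), (89.2465591430664, 100.72285461425781), 90.9570541381836) [[ 0.0007  0.0037 -0.005 ]]
((319.73870849609375, 264.608642578125), (43.13369369506836, 47.418575286865234), 87.59740447998047) [[ 0.0006  0.0024 -0.005 ]]
rot [-0.0013, 0.0003, -0.0002] shift now [-0.12, 1.4295, -0.0035] shift after rot [-0.1204, 1.4294, 0.0] mm [212.3043, -35.0137, 0.0]
```

```bash

python3 -m jog '[{"offset":[-0.01,0.1,0],"rotation":[0,0,0],"fingers":-0.3},{"offset":[-0.02,0.21,0],"rotation":[0,0,0],"fingers":-0.3},{"offset":[-0.02,0.25,0],"rotation":[0,0,0],"fingers":-0.3},{"offset":[-0.025,0.25,0],"rotation":[0,0,0],"fingers":-0.3},{"offset":[-0.02,0.25,0],"rotation":[0,0,0],"fingers":-0.3},{"offset":[-0.02,0.21,0],"rotation":[0,0,0],"fingers":-0.3},{"offset":[-0.01,0.12,0],"rotation":[0,0,0],"fingers":-0.3},{"offset":[-0.002,0.038,0],"rotation":[0,0,0],"fingers":-0.3}]'
python3 -m jog '[{"offset":[0,0,0],"rotation":[0,0,0],"fingers":-0.3},{"offset":[0,0,0],"rotation":[0,0,0],"fingers":-0.3},{"offset":[0,0,0],"rotation":[0,0,0],"fingers":-0.3}]'
python3 - <<'E'
from h import *
go([.6468,.0657,.1631],frame(1.4914,0))
E
```

```text
clock: 59.4
position: [0.6471, 0.0659, 0.212]
ee_rot: [0.735, 0.679, -0.002, -0.002]
ft_force: [0.3, -0.2, -2.6]
grip_width: 0.627
clock: 59.78
position: [0.6468, 0.0659, 0.2151]
ee_rot: [0.735, 0.679, -0.001, -0.0]
ft_force: [-0.1, 0.4, -2.7]
grip_width: 0.622
rot [-0.0007, 0.0002, 0.0001] shift now [-0.001, 0.0006, 0.3469] shift after rot [-0.0012, 0.0001, 0.3469] mm [0.0032, -0.1737, -52.0309]
```

```bash

python3 -m jog '[{"offset":[0,0,0.08],"rotation":[0,0,0],"fingers":-0.3},{"offset":[0,0,0.1],"rotation":[0,0,0],"fingers":-0.3},{"offset":[0,0,0.08],"rotation":[0,0,0],"fingers":-0.3},{"offset":[0,0,0.04],"rotation":[0,0,0],"fingers":-0.3},{"offset":[0,0,0.04],"rotation":[0,0,0],"fingers":-0.3},{"offset":[0,0,0],"rotation":[0,0,0],"fingers":-0.3}]'

```

```text
clock: 60.52
position: [0.647, 0.0659, 0.1636]
ee_rot: [0.735, 0.678, -0.001, -0.001]
ft_force: [-1.0, 0.1, -2.4]
grip_width: 0.624
```

```bash

python3 -m jog '[{"offset":[0,0,0.05],"rotation":[0,0,0],"fingers":-0.3},{"offset":[0,0,0.06],"rotation":[0,0,0],"fingers":-0.3},{"offset":[0,0,0.05],"rotation":[0,0,0],"fingers":-0.3},{"offset":[0,0,0.02],"rotation":[0,0,0],"fingers":-0.3},{"offset":[0,0,0],"rotation":[0,0,0],"fingers":-0.3},{"offset":[0,0,0],"rotation":[0,0,0],"fingers":-0.3}]'

```

```text
clock: 61.28
position: [0.6472, 0.0659, 0.1372]
ee_rot: [0.735, 0.678, -0.0, -0.001]
ft_force: [0.1, -0.5, -2.4]
grip_width: 0.625
```

```bash

python3 -m jog '[{"offset":[0,0,0.012],"rotation":[0,0,0],"fingers":-0.3},{"offset":[0,0,0],"rotation":[0,0,0],"fingers":-0.3},{"offset":[0,0,0],"rotation":[0,0,0],"fingers":-0.3}]'
python3 -m jog '[{"offset":[0,0,0],"rotation":[0,0,0],"fingers":0.4},{"offset":[0,0,0],"rotation":[0,0,0],"fingers":1},{"offset":[0,0,0],"rotation":[0,0,0],"fingers":1},{"offset":[0,0,-0.1],"rotation":[0,0,0],"fingers":1},{"offset":[0,0,-0.25],"rotation":[0,0,0],"fingers":1},{"offset":[0,0,-0.35],"rotation":[0,0,0],"fingers":1},{"offset":[0,-0.3,-0.1],"rotation":[0,0,0],"fingers":1},{"offset":[0,-0.3,0],"rotation":[0,0,0],"fingers":1}]'
python3 -m jog '[{"offset":[0,-0.3,0],"rotation":[0,0,0],"fingers":1},{"offset":[0,-0.3,0],"rotation":[0,0,0],"fingers":1},{"offset":[0,0,0],"rotation":[0,0,0],"fingers":1},{"offset":[0,0,0],"rotation":[0,0,0],"fingers":1}]'
python3 - <<'E'
from h import *
s=manip.camera("scene")[:,:,::-1];t=manip.camera("top")[:,:,::-1]
z=lambda x,f:cv2.resize(x,None,fx=f,fy=f,interpolation=cv2.INTER_CUBIC)
cv2.imwrite("pics/s18.png",s);cv2.imwrite("pics/t18.png",t)
a=z(s[180:300,190:400],3.5);b=z(t[90:240,265:485],3.34)
cv2.imwrite("pics/c18.png",np.vstack([cv2.resize(a,(520,297)),cv2.resize(b,(520,300))]))
E
```

```text
clock: 61.65
position: [0.6473, 0.0659, 0.1355]
ee_rot: [0.735, 0.678, -0.0, -0.0]
ft_force: [-0.1, 0.7, 1.1]
grip_width: 0.623
clock: 62.65
position: [0.5573, 0.0741, 0.2578]
ee_rot: [0.734, 0.679, 0.001, 0.0]
ft_force: [0.2, 0.8, 0.5]
grip_width: 0.996
clock: 63.15
position: [0.4685, 0.0799, 0.2564]
ee_rot: [0.735, 0.678, -0.0, 0.0]
ft_force: [0.7, -0.5, -0.4]
grip_width: 1.004
```

View pics/c18.png

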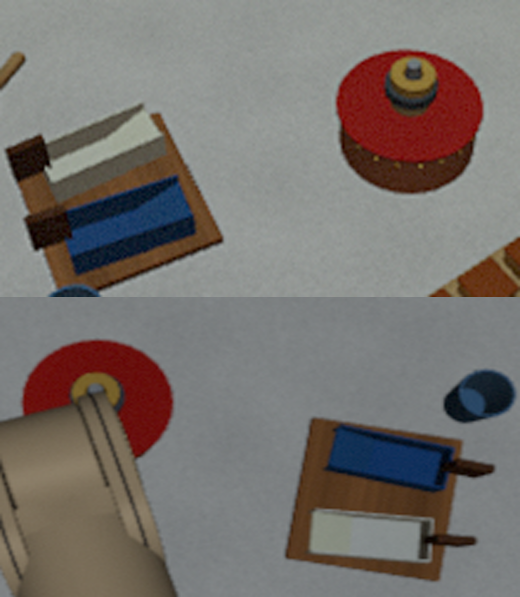

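```bash
python3 - <<'E'
from workcell import manip
print(manip.recognise("scene","weight_small")[:2],manip.recognise("top","weight_small")[:2],manip.get_obs()["clock"]); print(manip.hand_in())
E
```

```text
[] [{'bbox': [295.7, 128.1, 314.0, 144.9], 'conf': 0.45}] 63.35
the job is handed in; nothing more can be done
None
```

I poured both scoops into the tub, stood them back upright on the board, fitted the cover and threaded both weights, then handed in at 63.4 s. The hand-in reports no verdict.

- **Chestnuts:** the blue scoop held three and the white scoop two. Pictures before covering showed all five in the tub.
- **Cover:** it went down the post with no sideways force. The last picture shows it flat on the rim.
- **Weights:** the large weight was knocked a few centimetres aside during the run, so I measured it again before picking it up. It sits on the cover hub with the medium on top. At release both were within 1 mm of their expected fully-home heights by arm position. I did not measure the final gaps separately.
- **Small weight:** I took it as absent. The first pictures showed no green ring, and the scene-camera detector found none. The top-camera detector gave one low-confidence hit (0.45) at the stacked rings, which I treated as false.
- **Camera disagreement:** the cameras differed by 3–8 mm in absolute position. For the cover, relative offsets agreed to about 2 mm, so I positioned it by offsets from the post, and the weights by the wrist camera the same way. Everything threaded cleanly.
- **Bystanders:** I kept clear of them and saw none moved in the pictures, but I did not measure their final positions.

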